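Charge the bench furnace with the boat

TASK

Take the steel casting ring from its cradle and lay it crosswise on the two bars in the pan of the long-handled boat, while the boat stands on its tile. Then carry the boat to the furnace, slide the whole pan with the ring aboard, near level, through the slot of the furnace's cover plate and only there tip its nose down, until the ring has rolled out onto the furnace floor; the boat must never touch the cover plate. Draw the boat out again and put it back on the middle of its tile, upright and lengthwise.

Things in the scene. Friction and masses are not known exactly. Their poses are not given: they have to be found in the camera images.
- furnace: Fixed grey box furnace, 180 wide (y), 190 deep (x), 195 high; its front is a steel cover plate with the only opening, a slot. Origin: table level, in the plate's outer face, under the slot's middle; x points into the furnace, z up. Chamber: 148 wide, x = 6 to 176 mm; floor about 28 mm above the table in front, 22 at the back; ceiling at 181 mm.
- slot (a point): Middle of the slot in the cover plate, in its outer face, 115 mm above the table; axes as the furnace. The slot is 88 wide and 70 high (80 to 150 mm above the table).
- boat: Loose steel boat, about 200 g: a pan 80 long (x), 64 wide (y), side rims 8 mm high, rear wall 34 mm high, and an open front edge (nose, x = +40 mm). Origin: middle of the pan's underside; x from handle to nose, z up. Behind the pan (x = -40 mm) a 10 mm rod at height 26 mm runs back to the wooden handle; rear end at x = -215 mm. A foot under the handle (x = -200 mm) makes it stand level.
- boat_seat (a point): Where the ring's centre lies when seated in the pan: 24.6 mm above the middle of its underside. Two round bars lie across the pan at x = -8 and +8 mm, tops 6 mm above the underside; the ring lies between them and rolls out over the nose when that is tipped down more than about 20 degrees (30 is plenty). The loaded boat is 45 mm high here.
- boat_grip (a point): Middle of the boat's wooden handle, a block 70 long (x), 16 wide (y), 24 high, 180 mm behind the boat's origin and 28 mm above the pan's underside; axes as the boat. Take it across its 16 mm width, firmly (50 N): the ring's weight hangs well ahead of it.
- boat_mid (a point): Middle of the boat's whole length on the level of its underside, 90 mm behind the boat's origin; axes as the boat.
- casting_ring: Loose steel cylinder filled with white investment, diameter 40, length 50, about 80 g. Origin: its centre; its axis is y, which lies level and parallel to the cradle's y at the start (it may be rolled about that axis). It may be gripped on its flat ends, 50 mm apart.
- cradle: Fixed small aluminium stand holding the ring at the start: base 70 (x) by 36 (y), two bars along y. Origin: middle of its underside; the centre of the ring is 32.8 mm above it. The ends of the ring overhang the base.
- tile: Fixed plain grey concrete-like firing tile, 330 long (x) by 110 wide (y), 10 thick, flat. Origin: middle of its underside on the table. The boat stands lengthwise on it at the start, nose to +x, its middle near the tile's middle.
- cover_plate: The furnace's fixed bright steel front plate, 180 wide, 6 thick, up to 195 mm high, round the slot; its frame is that of the furnace. A desk lamp's head hangs beside the furnace to the right, about 0.29 m above the table: a gripper tilted back towards the robot when it takes the handle keeps clear of it while tipping.
There are look-alikes about, which are no part of the job. There is more than one size of the casting_ring; the one meant has the size given above.

How it is judged (in metres and radians):
On the way, in this order (a step that is already met when the one before it is completed fails the run):
1. the ring lies seated crosswise on the bars of the boat, released, the boat standing level on the tile (distance between casting_ring and boat_seat below 0.012 m and angle between the y axis of casting_ring and the y axis of boat, either way round below 0.25 rad and angle between boat's own z axis and vertical below 0.1 rad and z of boat_mid in the frame of tile below 0.016 m and contact force between the fingers and casting_ring below 0.1 N), for 0.3 s.
2. the whole pan is through the slot, still near level, with the ring aboard (distance between casting_ring and boat_seat below 0.012 m and x of boat in the frame of furnace above 0.047 m and angle between boat's own z axis and vertical below 0.3 rad), for 0.1 s.
3. the boat is tipped inside the furnace and the ring has rolled out onto the furnace floor (x of casting_ring in the frame of furnace between 0.02 and 0.175 m and y of casting_ring in the frame of furnace between -0.075 and 0.075 m and height (world z) of casting_ring below 0.06 m and distance between casting_ring and boat_seat above 0.04 m and angle between boat's own z axis and vertical above 0.2 rad and x of boat in the frame of furnace above 0.02 m), for 0.1 s.
At the end, for the whole second after the job is handed in: The ring lies at rest on the furnace floor behind the cover plate; the boat stands upright and still on the tile, its middle within 40 mm lengthwise and 30 mm sideways of the tile's middle and its length within 0.25 rad of the tile's (either way round), let go (x of casting_ring in the frame of furnace between 0.02 and 0.175 m and y of casting_ring in the frame of furnace between -0.075 and 0.075 m and height (world z) of casting_ring below 0.06 m and linear speed of casting_ring below 0.03 m/s and linear speed of boat below 0.02 m/s and x of boat_mid in the frame of tile between -0.04 and 0.04 m and y of boat_mid in the frame of tile between -0.03 and 0.03 m and z of boat_mid in the frame of tile between 0.006 and 0.016 m and angle between the x axis of boat and the x axis of tile, either way round below 0.25 rad and angle between boat's own z axis and vertical below 0.08 rad); the robot touches nothing.
It fails at once if the boat touches the cover plate (more than 0.5 N) (contact force between boat and cover_plate above 0.5 N).
It also fails if it takes over 72 s, if anything falls off the work surface, if the arm or the gripper's body presses on something with over 40 N, if the wrist force passes 120 N, or if a joint passes its speed limit or range.

ROBOT

A 6-joint arm with a two-finger parallel gripper is mounted at the origin on a cart in front of the work surface, level with it; the furniture and walls round the work are solid. World frame = base frame: x ahead of the robot, y to its left, z up, the work surface at z = 0. Lengths are in m, angles in degrees, forces in N, time in s.
With the tool pointing down it reaches from about 0.4 to 0.825 m from the base axis. Payload 7 kg.
Tool frame: the origin (TCP) lies midway between the tips of the shut fingers; the grasp point (between the pads) lies 19 mm behind it; z points along the fingers, y is the line along which they close (so a half turn about z gives the same grasp; the last joint's range is limited). The gripper opens to 88 mm and grips with 3 to 60 N. Pads are 19 mm wide; open, the fingers measure 130 mm over their backs; the gripper's body (78 mm by 193 mm) begins 47 mm behind the grasp point.
Start: joints at [79.532, 20.546, 0.682, 0, -70.136, -16.507], TCP at [0.306, 0.602, 0.227] pointing down, gripper open.
Joint ranges: [-176.03, 176.03], [-82.01, 121.73], [-58.28, 71.71], [-173.87, 95.51], [-174.79, -0.11], [-173.66, 173.66]. Speed limits (degrees/s): [136.94, 136.94, 172.46, 180, 180, 180].

INTERFACE

Orientations are given as [roll, pitch, yaw] about the fixed x, y, z axes, in that order (R = Rz(yaw) Ry(pitch) Rx(roll)).
In Python, from plant import r gives the robot as it stands.
- The arm moves only by the tool carry_out, never from a script. Its argument "deltas" is a list of rows, each a list of 3 entries, a list of its own where there are three numbers: the opening, from 0 (shut) to 1 (fully open), then the shift along the tool's x, y, z in mm, then the turn, a rotation vector about the tool's x, y, z in rad. In form: [[gripper, [tx, ty, tz], [rx, ry, rz]], ...]. A call has 1 to 12 rows; each row is the pose to reach, as a shift and turn from the pose commanded when the call began, along the tool's axes at that moment; what a row does not reach only later rows make up. A row lasts 1/10 s, in which the tool goes at most 50 mm and 8.59 degrees, less where a joint would pass 70% of its speed; a pose out of reach is approached as far as the arm can. A call with a gripper value outside its range is refused whole. The fingers move at their own pace and stop on an object; "squeeze" is the grip in N (left out, the last holds). Time passes only in rows, so rows that repeat a pose let the fingers close. It gives the time, the measured TCP pose, the force, the opening and the grip force at its end, in the units of the state.
- r.get_state(): the state, without advancing time (a new reading comes with each control period).
- r.capture(name): name is "scene" or "top"; returns (picture, depth): 400x640x3 uint8, red, green, blue; 400x640 float32, m along the optical axis (not along the pixel's ray), 0 where there is no reading.
- r.get_calibration(name): a dict with "fov_y" (degrees; the focal length in pixels is half the picture's height over the tangent of half this angle, whatever the lens; pixels are square), "cx", "cy" (the principal point, pixels), "view" (4x4, takes a point from world to camera coordinates). Camera axes: x right, y down, z forward; pixel columns grow to the right and rows downward; lengths in m; the calibration is good to about 2 mm. A picture is of the moment at which its call begins. get_calibration takes no time and is no camera call.
- r.close_job(): hands the job in; it is judged then, once.
The state is a dict: "time_s": time; "joints": joint angles; "qd": joint speeds; "joint_torque": joint torques, N m; "tcp_pos": TCP position; "eef_rot": TCP orientation; "contact_force": force on the tool from outside, world axes, zero at the start; "moment": the same for the moment, N m; "gripper_width": finger opening in m; "gripper_force": force on a finger pad.
Only numpy, scipy, OpenCV 4.12 (cv2) and the standard library are available. Lean on these libraries where they do the work, as an engineer would, in place of code of your own. Each camera call takes 0.05 s, during which the arm holds its last target. There are 200 camera calls.

## Working session

There is one attempt and no reset: what is moved stays moved. The work goes in short steps, Python scripts to look and compute and a tool call to move; the robot and the scene stay as the last step left them, time stands still between calls to the robot, and variables do not carry over. Pictures are saved under pics/ and viewed, at most 10 in all, crops included, and the job is handed in when it is done.

Besides the shell and the picture viewer there is one more tool, called by a JSON object that holds its "fn" and its "kwargs". carry_out: Moves the arm, as the interface text tells. Its arguments: {"type":"object","properties":{"deltas":{"type":"array"},"squeeze":{"type":"number"}},"required":["deltas"]}

```bash
mkdir -p pics; ls; python3 - <<'E'
from plant import r
import cv2,numpy as np
print(r.get_state())
for n in("scene","top"):
    p,d=r.capture(n); cv2.imwrite(f"pics/{n}0.png",p[:,:,::-1]); np.save(f"pics/{n}0.npy",d); c=r.get_calibration(n); print(n,c)
E
```

```text
pics
{'time_s': 0.0, 'joints': array([ 7.95317896e+01,  2.05896716e+01,  6.33079312e-01, -2.02638059e-02,
       -7.01367072e+01, -1.65055238e+01]), 'qd': array([-0.03807289, -0.107055  , -0.07903316,  0.02751709,  0.03968507,
       -0.05283446]), 'joint_torque': array([ 1.77774906e-03, -5.82714343e+01,  2.93049037e+01,  6.99712291e+00,
        6.75340460e-03, -1.81191276e-04]), 'tcp_pos': array([0.30598092, 0.60110031, 0.22563688]), 'eef_rot': array([ 1.79905133e+02, -8.24533837e-03, -2.69806281e+01]), 'contact_force': array([ 0.22305907,  0.38804937, -0.44221363]), 'moment': array([-0.01824577,  0.02496773,  0.01981265]), 'gripper_force': 0.0, 'gripper_width': 0.08736986782275503}
scene {'fov_y': 57.49697686889949, 'cx': 326.12610050586, 'cy': 201.65891306655308, 'view': array([[ 0.82351445, -0.56727048, -0.0053062 , -0.41749694],
       [-0.2995723 , -0.42691223, -0.85323055,  0.26250646],
       [ 0.48174722,  0.70423728, -0.52150692,  0.58683434],
       [ 0.        ,  0.        ,  0.        ,  1.        ]])}
top {'fov_y': 51.30710781820543, 'cx': 319.3160190817906, 'cy': 204.77938254215593, 'view': array([[ 0.02243019, -0.99961769, -0.0161668 ,  0.04947316],
       [-0.99257827, -0.02033317, -0.11989552,  0.56094161],
       [ 0.11952096,  0.01873609, -0.99265487,  1.18117104],
       [ 0.        ,  0.        ,  0.        ,  1.        ]])}
```

View pics/scene0.png

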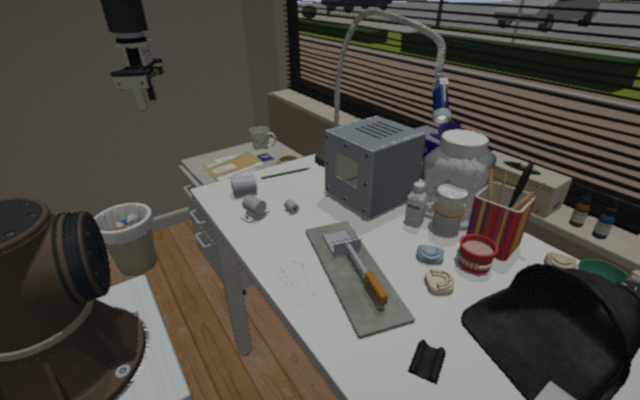

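View pics/top0.png

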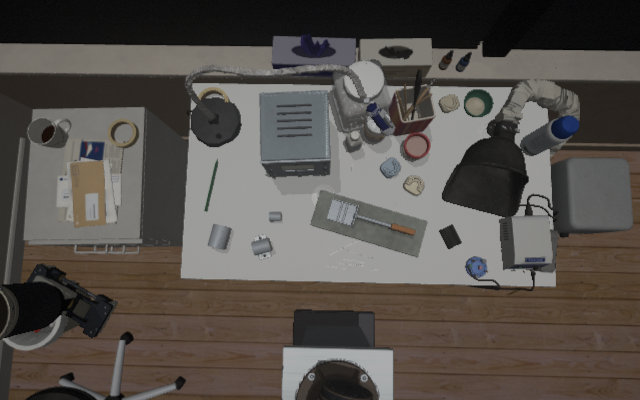

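The scene view shows the furnace at about (375,165), the tile with the boat at (355,270) and the cradle with its ring at (254,207). In the top view the furnace is at (295,135), the boat runs from (342,212) to (402,230), the cradle with the ring is at (262,246), and the look-alike rings are at (220,236) and (275,216).

```bash
cat > h.py <<'E'
import numpy as np,cv2
from plant import r
def cal(n):
    c=r.get_calibration(n); f=200/np.tan(np.radians(c["fov_y"]/2)); return f,c["cx"],c["cy"],np.array(c["view"])
def cloud(n,d):
    f,cx,cy,V=cal(n); v,u=np.mgrid[:400,:640]
    P=np.stack([(u-cx)/f*d,(v-cy)/f*d,d],-1)
    W=(P-V[:3,3])@V[:3,:3]; W[d==0]=np.nan; return W
def ray(n,u,v,z):   # pixel -> world at height z
    f,cx,cy,V=cal(n); R=V[:3,:3]; o=-R.T@V[:3,3]; w=R.T@np.array([(u-cx)/f,(v-cy)/f,1]); return o+w*(z-o[2])/w[2]
def proj(n,p):
    f,cx,cy,V=cal(n); q=V[:3,:3]@np.asarray(p)+V[:3,3]; return np.array([f*q[0]/q[2]+cx,f*q[1]/q[2]+cy])
E
python3 - <<'E'
from h import *
t=cv2.imread("pics/top0.png"); d=np.load("pics/top0.npy"); W=cloud("top",d)
for u,v in [(300,250),(390,262),(330,215),(262,246),(260,242),(220,236),(275,216),(342,212),(402,230),(295,110),(280,160),(215,120),(380,118),(365,95),(365,75)]: print((u,v),W[v,u].round(3))
cv2.imwrite("pics/a.png",cv2.resize(t[185:275,235:435],None,fx=4,fy=4,interpolation=cv2.INTER_CUBIC))
s=cv2.imread("pics/scene0.png")
cv2.imwrite("pics/b.png",cv2.resize(s[110:270,220:420],None,fx=3.7,fy=3.7,interpolation=cv2.INTER_CUBIC))
S=cloud("scene",np.load("pics/scene0.npy"))
# furnace front plate points
m=(S[...,2]>.03)&(S[...,2]<.19)
for u,v in [(335,150),(335,190),(365,170),(365,200),(346,170),(254,205),(290,206),(243,185)]: print((u,v),S[v,u].round(3))
E
```

```text
(300, 250) [ 0.428  0.117 -0.003]
(390, 262) [ 0.398 -0.15  -0.004]
(330, 215) [0.532 0.03  0.014]
(262, 246) [0.436 0.222 0.049]
(260, 242) [0.447 0.228 0.05 ]
(220, 236) [0.462 0.343 0.051]
(275, 216) [0.526 0.192 0.019]
(342, 212) [ 0.542 -0.006  0.01 ]
(402, 230) [ 0.49  -0.176  0.048]
(295, 110) [0.788 0.127 0.193]
(280, 160) [0.654 0.162 0.194]
(215, 120) [0.804 0.376 0.051]
(380, 118) [ 0.721 -0.075  0.34 ]
(365, 95) [ 0.759 -0.038  0.375]
(365, 75) [ 0.881 -0.053  0.205]
(335, 150) [0.65  0.166 0.152]
(335, 190) [0.65  0.164 0.035]
(365, 170) [0.657 0.053 0.139]
(365, 200) [0.656 0.046 0.059]
(346, 170) [0.712 0.197 0.064]
(254, 205) [0.429 0.206 0.044]
(290, 206) [0.518 0.182 0.022]
(243, 185) [0.453 0.331 0.037]
```

View pics/a.png

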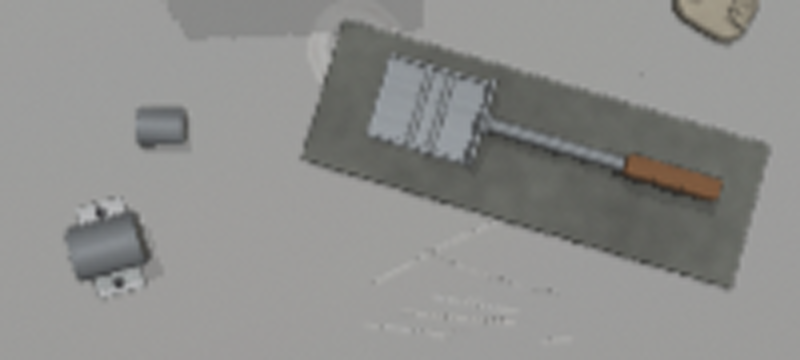

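View pics/b.png

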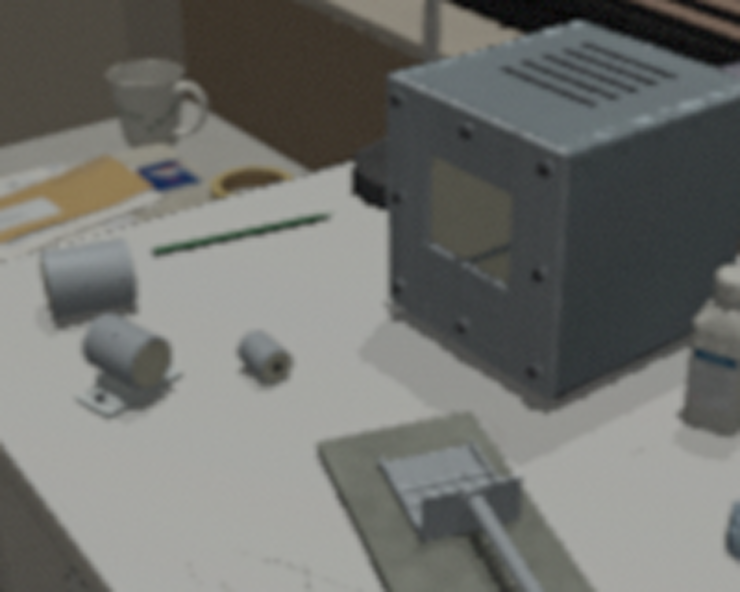

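The top crop shows the 40x50 ring on the cradle at crop (107,243), the smaller ring at (160,127), the pan at (430,108) with its nose to the left, and the orange handle at (672,178). The scene crop shows the plate with its slot corners at about (433,157), (513,197), (510,287) and (430,243).

```bash
python3 - <<'E'
from h import *
t=cv2.imread("pics/top0.png"); W=cloud("top",np.load("pics/top0.npy")); S=cloud("scene",np.load("pics/scene0.npy")); s=cv2.imread("pics/scene0.png")
def rect(mask,z,n="top"):
    cs,_=cv2.findContours(mask.astype(np.uint8),cv2.RETR_EXTERNAL,cv2.CHAIN_APPROX_NONE); c=max(cs,key=cv2.contourArea)[:,0]
    P=np.array([ray(n,u,v,z)[:2] for u,v in c])*1000
    (x,y),(a,b),g=cv2.minAreaRect(P.astype(np.float32)); return np.round([x,y,a,b,g],1),len(c)
# ground bias
g=W[250:262,290:330]; print("ground z top",np.nanmedian(g[...,2]))
g2=S[280:300,270:290]; print("ground z scene",np.nanmedian(g2[...,2]))
hsv=cv2.cvtColor(t,cv2.COLOR_BGR2HSV)
gray=cv2.cvtColor(t,cv2.COLOR_BGR2GRAY)
box=np.zeros((400,640),bool); box[185:262,305:435]=1
orange=(hsv[...,1]>100)&(hsv[...,0]<20)&box
print("handle",rect(orange,.05))
tile=(gray<140)&box
tile=cv2.morphologyEx(((gray<125)|orange).astype(np.uint8)*box.astype(np.uint8),cv2.MORPH_CLOSE,np.ones((5,5)))
print("tile",rect(tile,.01), gray[215,325],gray[250,300],gray[212,335])
pb=np.zeros_like(box); pb[196:228,322:362]=1
pan=((gray>125)|(W[...,2]>.018))&pb
pan=cv2.morphologyEx(pan.astype(np.uint8),cv2.MORPH_OPEN,np.ones((7,7)))
print("pan",rect(pan,.02))
rb=np.zeros_like(box); rb[232:262,248:276]=1
ring=(W[...,2]>.025)&rb; print("ring",rect(ring,.033)); 
pts=W[ring]; print(pts.mean(0),np.nanmax(pts[:,2]))
ring2=(gray<125)&rb; print("ringgray",rect(ring2,.033))
# furnace top plane from top
fb=(W[...,2]>.18)&(W[...,2]<.21); fb[:85]=0; fb[180:]=0; fb[:,:250]=0; fb[:,335:]=0
fb=cv2.morphologyEx(fb.astype(np.uint8),cv2.MORPH_OPEN,np.ones((5,5))); print("furn",rect(fb,.195), np.nanmedian(W[fb>0][:,2]))
# plate plane from scene
m=np.zeros((400,640),bool); m[130:215,327:372]=1
m&=(S[...,0]<.68)&(S[...,2]>.02)&(S[...,2]<.19)&(S[...,0]>.62)
P=S[m]
for _ in range(5):
    A=np.c_[P[:,1],P[:,2],np.ones(len(P))]; k=np.linalg.lstsq(A,P[:,0],rcond=None)[0]; e=P[:,0]-A@k; P=P[abs(e)<.006]
print("plate x=ay+bz+c",k,len(P),e.std())
f,cx,cy,V=cal("scene"); R=V[:3,:3]; o=-R.T@V[:3,3]
for u,v in [(433,157),(513,197),(510,287),(430,243)]:
    u,v=220+(u+.5)/3.7-.5,110+(v+.5)/3.7-.5
    w=R.T@np.array([(u-cx)/f,(v-cy)/f,1]); n=np.array([1,-k[0],-k[1]]); q=o+w*(k[2]-n@o)/(n@w); print("slot",q.round(4))
E
```

```text
ground z top -0.001204307457453125
ground z scene -0.0002766854073546879
handle (array([ 493. , -177.8,   67.9,   15. ,   73.9]), 52)
tile (array([512.1, -83.7, 330. , 112.3,  74.4]), 282) 100 157 152
pan (array([548.4,  18.2,  50.5,  29.5,   1. ]), 47)
ring (array([436.8, 227. ,  39.4,  54.5,  17.2]), 57)
[0.43651964 0.22462012 0.04640001] 0.05591030386868155
ringgray (array([438. , 226.2,  56.7,  55.5,  19.1]), 96)
furn (array([743.2, 127.8, 192.6, 178.8,   3.4]), 292) 0.1934675070917215
plate x=ay+bz+c [-0.05686871 -0.00267969  0.65958877] 2194 0.0013122058536515079
slot [0.6502 0.1589 0.1488]
slot [0.6548 0.0766 0.1489]
slot [0.6551 0.0758 0.0822]
slot [0.6502 0.1615 0.0809]
```

```bash
cat > mv.py <<'E'
# commanded pose kept in cmd.npy (mm); plan() prints deltas to targets, done(delta) books a sent one
import numpy as np,sys,json
from scipy.spatial.transform import Rotation as Ro
from plant import r
def Rt(yaw,tau=0): return Ro.from_euler('z',yaw,degrees=True)*Ro.from_euler('x',180,degrees=True)*Ro.from_euler('y',tau,degrees=True)
def load():
    c=np.load("cmd.npy"); return c[:3],Ro.from_quat(c[3:])
def save(p,R): np.save("cmd.npy",np.r_[p,R.as_quat()])
def done(t,w):
    p,R=load(); save(p+R.apply(t),R*Ro.from_rotvec(w)); chk()
def chk():
    s=r.get_state(); p,R=load(); m=np.array(s["tcp_pos"])*1000; Rm=Ro.from_euler('xyz',s["eef_rot"],degrees=True)
    print("t",round(s["time_s"],2),"cmd",p.round(1),"meas-cmd",(m-p).round(1),"ang",np.degrees((R.inv()*Rm).as_rotvec()).round(2),"j",np.round(s["joints"],1),"w",round(s["gripper_width"]*1000,1),"F",np.round(s["contact_force"],1),round(s["gripper_force"],1))
    with open("log.txt","a") as f: f.write(json.dumps([list(s["joints"]),list(m),list(s["eef_rot"])])+"\n")
def plan(*T):
    p,R=load()
    for (x,y,z,yaw,tau) in T:
        Q=Rt(yaw,tau); t=R.inv().apply(np.array([x,y,z])-p); w=(R.inv()*Q).as_rotvec()
        print([x,y,z,yaw,tau],"->",t.round(1).tolist(),w.round(4).tolist(), "rows",round(max(np.linalg.norm(t)/50,np.degrees(np.linalg.norm(w))/8.59),1))
E
python3 - <<'E'
from mv import *
save(np.array([306,602,227.]),Rt(-27)); chk()
plan((437,226,150,-163,0),(437,226,80,-163,0),(437,226,23,-163,0))
E
```

```text
t 0.1 cmd [306. 602. 227.] meas-cmd [ 0.  -0.8 -1.3] ang [-0.08  0.01 -0.02] j [ 79.5  20.6   0.6  -0.  -70.1 -16.5] w 87.7 F [-0.4 -0.7 -0.1] 0.0
[437, 226, 150, -163, 0] -> [287.4, 275.5, 77.0] [0.0, -0.0, 2.3736] rows 15.8
[437, 226, 80, -163, 0] -> [287.4, 275.5, 147.0] [0.0, -0.0, 2.3736] rows 15.8
[437, 226, 23, -163, 0] -> [287.4, 275.5, 204.0] [0.0, -0.0, 2.3736] rows 15.8
```

{"fn": "carry_out", "kwargs": {"deltas": [[1,[287,276,77],[0,0,1.6]],[1,[287,276,77],[0,0,1.6]],[1,[287,276,77],[0,0,1.6]],[1,[287,276,77],[0,0,1.6]],[1,[287,276,77],[0,0,1.6]],[1,[287,276,77],[0,0,1.6]],[1,[287,276,77],[0,0,1.6]],[1,[287,276,77],[0,0,1.6]],[1,[287,276,77],[0,0,1.6]],[1,[287,276,77],[0,0,1.6]],[1,[287,276,77],[0,0,1.6]],[1,[287,276,77],[0,0,1.6]]]}}

```text
time_s: 1.3
tcp_pos: [0.4367, 0.225, 0.1494]
eef_rot: [180.0, -0.0, -118.8]
contact_force: [0.7, -0.8, 0.1]
gripper_width: 0.0876
gripper_force: 0.0
```

```bash
python3 - <<'E'
from mv import *
done([287,276,77],[0,0,1.6]); plan((437,226,90,-163,0),(437,226,23,-163,0))
E
```

```text
t 1.3 cmd [436.4 225.8 150. ] meas-cmd [ 0.3 -0.8 -0.6] ang [-0.01  0.02  0.09] j [ 50.2   7.1 -28.3  -0.  -54.7 -79. ] w 87.6 F [ 0.7 -0.8  0.1] 0.0
[437, 226, 90, -163, 0] -> [-0.5, -0.4, 60.0] [-0.0, -0.0, 0.7736] rows 5.2
[437, 226, 23, -163, 0] -> [-0.5, -0.4, 127.0] [-0.0, -0.0, 0.7736] rows 5.2
```

{"fn": "carry_out", "kwargs": {"deltas": [[1,[-0.5,-0.5,50],[0,0,0.774]],[1,[-0.5,-0.5,50],[0,0,0.774]],[1,[-0.5,-0.5,50],[0,0,0.774]],[1,[-0.5,-0.5,50],[0,0,0.774]],[1,[-0.5,-0.5,50],[0,0,0.774]],[1,[-0.5,-0.5,50],[0,0,0.774]],[1,[-0.5,-0.5,90],[0,0,0.774]],[1,[-0.5,-0.5,127],[0,0,0.774]],[1,[-0.5,-0.5,127],[0,0,0.774]],[0.4,[-0.5,-0.5,127],[0,0,0.774]],[0.4,[-0.5,-0.5,127],[0,0,0.774]],[0.4,[-0.5,-0.5,127],[0,0,0.774]]], "squeeze": 15}}

```text
time_s: 2.5
tcp_pos: [0.4383, 0.2266, 0.0243]
eef_rot: [179.9, 0.2, -162.9]
contact_force: [-0.8, 0.1, 0.4]
gripper_width: 0.0691
gripper_force: 0.0
```

```bash
python3 - <<'E'
from mv import *
done([-.5,-.5,127],[0,0,.774])
from h import *
p,d=r.capture("scene"); cv2.imwrite("pics/c.png",cv2.resize(p[150:270,180:340,::-1],None,fx=4,fy=4,interpolation=cv2.INTER_CUBIC))
E
```

```text
t 2.5 cmd [437.1 226.   23. ] meas-cmd [1.2 0.6 1.3] ang [-0.09 -0.15 -0.1 ] j [  50.2   17.   -36.3    0.   -36.5 -123.1] w 69.1 F [-0.8  0.1  0.4] 0.0
```

View pics/c.png

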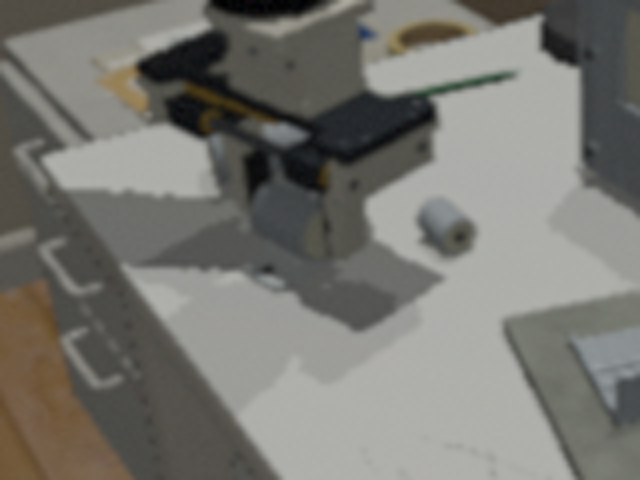

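The picture shows the ring at (285,220) between the open fingers, so I close.

{"fn": "carry_out", "kwargs": {"deltas": [[0.4,[0,0,0],[0,0,0]],[0.4,[0,0,0],[0,0,0]],[0.4,[0,0,0],[0,0,0]],[0.4,[0,0,0],[0,0,0]],[0.4,[0,0,0],[0,0,0]],[0.4,[0,0,0],[0,0,0]],[0.4,[0,0,-30],[0,0,0]],[0.4,[0,0,-60],[0,0,0]],[0.4,[0,0,-80],[0,0,0]],[0.4,[0,0,-80],[0,0,0]]], "squeeze": 20}}

```text
time_s: 3.55
tcp_pos: [0.4387, 0.2268, 0.1054]
eef_rot: [179.9, 0.3, -163.0]
contact_force: [-0.8, 0.2, -0.7]
gripper_width: 0.0499
gripper_force: 20.0
```

```bash
python3 - <<'E'
from mv import *
done([0,0,-80],[0,0,0])
plan((542.5,-5,100,-106,0),(542.5,-5,26,-106,0))
from h import *
for u,v in [(390,57),(495,80),(465,160),(370,135)]: print(ray("top",235+(u+.5)/4-.5,185+(v+.5)/4-.5,.018).round(4))
W=cloud("top",r.capture("top")[1])
for z in(.07,.14): pass
E
```

```text
t 3.55 cmd [437.1 226.  103. ] meas-cmd [1.7 0.9 2.4] ang [-0.14 -0.26 -0.06] j [  50.2   10.2  -31.4    0.   -48.1 -123.2] w 49.9 F [-0.8  0.2 -0.7] 20.0
[542.5, -5, 100, -106, 0] -> [-33.4, -251.7, 3.0] [-0.0, -0.0, -0.9952] rows 6.6
[542.5, -5, 26, -106, 0] -> [-33.4, -251.7, 77.0] [-0.0, -0.0, -0.9952] rows 6.6
[0.5801 0.0243 0.018 ]
[ 0.5645 -0.0535  0.018 ]
[ 0.5049 -0.0322  0.018 ]
[0.5218 0.0379 0.018 ]
```

{"fn": "carry_out", "kwargs": {"deltas": [[0.4,[-33,-252,3],[0,0,-1]],[0.4,[-33,-252,3],[0,0,-1]],[0.4,[-33,-252,3],[0,0,-1]],[0.4,[-33,-252,3],[0,0,-1]],[0.4,[-33,-252,3],[0,0,-1]],[0.4,[-33,-252,3],[0,0,-1]],[0.4,[-33,-252,3],[0,0,-1]],[0.4,[-33,-252,3],[0,0,-1]],[0.4,[-33,-252,3],[0,0,-1]],[0.4,[-33,-252,43],[0,0,-1]],[0.4,[-33,-252,43],[0,0,-1]]]}}

```text
time_s: 4.7
tcp_pos: [0.539, -0.0064, 0.0553]
eef_rot: [179.6, -0.2, -105.9]
contact_force: [-1.7, 0.2, -2.4]
gripper_width: 0.0501
gripper_force: 20.0
```

```bash
python3 - <<'E'
from mv import *
done([-33,-252,43],[0,0,-1])
from h import *
p,d=r.capture("scene"); cv2.imwrite("pics/d.png",cv2.resize(p[180:300,290:450,::-1],None,fx=4,fy=4,interpolation=cv2.INTER_CUBIC))
E
```

```text
t 4.7 cmd [542.3  -5.4  60. ] meas-cmd [-3.2 -1.  -4.7] ang [-0.41  0.21  0.14] j [ 20.1  18.3 -28.3  -0.1 -43.9 -35.9] w 50.1 F [-1.7  0.2 -2.4] 20.0
```

View pics/d.png

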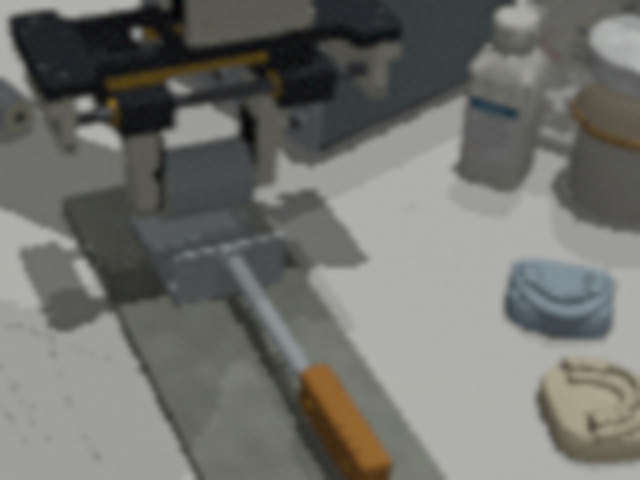

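The ring at (205,180) hangs over the pan, whose rear wall is at about (230,270). I let it settle first.

{"fn": "carry_out", "kwargs": {"deltas": [[0.4,[0,0,0],[0,0,0]],[0.4,[0,0,0],[0,0,0]],[0.4,[0,0,0],[0,0,0]]]}}

```text
time_s: 5.05
tcp_pos: [0.5434, -0.0054, 0.0608]
eef_rot: [-179.9, 0.1, -105.7]
contact_force: [0.9, 0.2, -1.1]
gripper_width: 0.0496
gripper_force: 20.0
```

```bash
python3 - <<'E'
from mv import *
chk(); p,R=load(); s=r.get_state(); m=s["tcp_pos"]*1000
print("shift so measured reaches (544,-5,27):", R.inv().apply(np.array([544,-5,27])-m).round(1), "yaw",s["eef_rot"])
E
```

```text
t 5.05 cmd [542.3  -5.4  60. ] meas-cmd [1.2 0.  0.8] ang [ 0.1  -0.06 -0.03] j [ 20.1  17.9 -28.    0.  -44.1 -35.8] w 49.6 F [ 0.9  0.2 -1.1] 20.0
shift so measured reaches (544,-5,27): [-0.5 -0.5 33.8] yaw [-1.79904601e+02  5.94182045e-02 -1.05691528e+02]
```

{"fn": "carry_out", "kwargs": {"deltas": [[0.4,[0,0,15],[0,0,0]],[0.4,[0,0,26],[0,0,0]],[0.4,[0,0,31],[0,0,0]],[0.4,[0,0,34],[0,0,0]],[0.4,[0,0,34],[0,0,0]],[0.4,[0,0,34],[0,0,0]],[0.75,[0,0,34],[0,0,0]],[0.75,[0,0,34],[0,0,0]],[0.75,[0,0,34],[0,0,0]],[0.75,[0,0,34],[0,0,0]],[0.75,[0,0,34],[0,0,0]]]}}

```text
time_s: 6.15
tcp_pos: [0.5427, -0.0058, 0.0256]
eef_rot: [-180.0, 0.0, -105.7]
contact_force: [0.8, 0.2, -0.1]
gripper_width: 0.0658
gripper_force: 0.0
```

```bash
python3 - <<'E'
from mv import *
done([0,0,34],[0,0,0])
E
```

```text
t 6.15 cmd [542.3  -5.4  26. ] meas-cmd [ 0.5 -0.4 -0.4] ang [ 0.01 -0.   -0.03] j [ 20.1  20.7 -29.8   0.  -39.5 -35.8] w 65.8 F [ 0.8  0.2 -0.1] 0.0
```

{"fn": "carry_out", "kwargs": {"deltas": [[0.75,[0,0,-10],[0,0,0]],[0.75,[0,0,-40],[0,0,0]],[0.75,[0,0,-80],[0,0,0]],[0.75,[0,0,-110],[0,0,0]],[0.75,[80,0,-110],[0,0,0]],[0.75,[80,0,-110],[0,0,0]],[0.75,[150,0,-110],[0,-0.2,0]],[0.75,[150,0,-110],[0,-0.35,0]],[0.75,[150,0,-110],[0,-0.35,0]],[0.75,[150,0,-110],[0,-0.35,0]],[0.75,[150,0,-110],[0,-0.35,0]]]}}

```text
time_s: 7.25
tcp_pos: [0.5019, -0.152, 0.136]
eef_rot: [-180.0, 20.0, -105.9]
contact_force: [-0.4, -0.0, 0.3]
gripper_width: 0.0656
gripper_force: 0.0
```

```bash
python3 - <<'E'
from mv import *
done([150,0,-110],[0,-.35,0])
from h import *
p,d=r.capture("scene"); cv2.imwrite("pics/e_s.png",cv2.resize(p[180:320,290:450,::-1],None,fx=3.5,fy=3.5,interpolation=cv2.INTER_CUBIC))
p,d=r.capture("top"); np.save("pics/e.npy",d); cv2.imwrite("pics/e.png",p[...,::-1])
a=cv2.imread("pics/e_s.png"); b=cv2.resize(p[190:245,310:430,::-1],(560,257),interpolation=cv2.INTER_CUBIC); cv2.imwrite("pics/e2.png",cv2.resize(np.vstack([a,b]),None,fx=.8,fy=.8,interpolation=cv2.INTER_AREA))
E
```

```text
t 7.25 cmd [ 501.6 -149.8  136. ] meas-cmd [ 0.3 -2.3 -0. ] ang [0.07 0.05 0.19] j [-11.6  13.9 -15.3 -22.9 -61.2   6.9] w 65.6 F [-0.4 -0.   0.3] 0.0
```

View pics/e2.png

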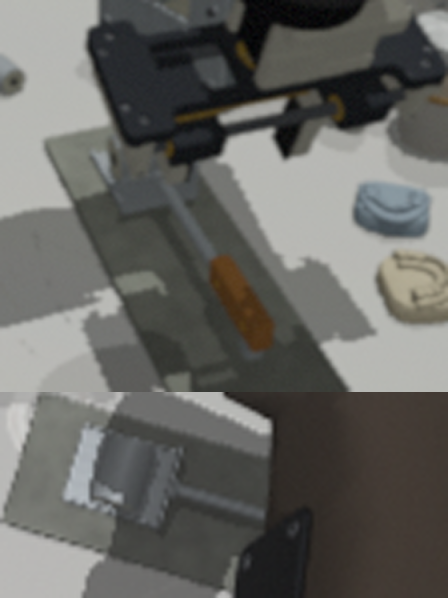

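The ring lies crosswise in the pan, at (135,470) in the lower half, and the handle is free at (240,300). Before choosing the tilt I fit the kinematics from the logged joint readings to check reach.

```bash
cat > kin.py <<'E'
import numpy as np,json
from scipy.spatial.transform import Rotation as Ro
from scipy.optimize import least_squares
D=[json.loads(l) for l in open("log.txt")]
E=lambda a,q:Ro.from_euler(a,q,degrees=True)
def fk(q,k):
    a1,e,d1,L2,L3,a3,Lt=k
    A=E('z',q[0]); B=A*E('y',q[1]); C=A*E('y',q[1]-q[2]); Dd=C*E('x',q[3]); F=Dd*E('y',-q[4]); G=F*E('x',q[5])
    p=A.apply([a1,e,d1])+B.apply([0,0,L2])+C.apply([L3,0,a3])+F.apply([Lt,0,0])
    return p,F
k0=[50,-190,330,330,335,35,250]
f=lambda k:np.concatenate([fk(d[0],k)[0]-d[1] for d in D]+[(np.array(k)-k0)*.003])
s=least_squares(f,k0); K=s.x
def ik(p,zdir,guess=(30,10,-30,0,-55)):
    g=lambda q:np.r_[fk(list(q)+[0],K)[0]-p,300*(fk(list(q)+[0],K)[1].apply([1,0,0])-zdir)]
    o=least_squares(g,guess,bounds=([-176,-82,-58.2,-173,-174],[176,121,71.7,95,-.2])); return o.x.round(1),np.abs(o.fun).max().round(1)
E
python3 - <<'E'
from kin import *
print(K.round(1),np.abs(s.fun[:-7]).max())
for d in D: 
    R=Ro.from_euler('xyz',d[2],degrees=True); print((R.apply([0,0,1])-fk(d[0],K)[1].apply([1,0,0])).round(3), end=' ')
print()
c,sn=np.cos(np.radians(3.4)),np.sin(np.radians(3.4)); fx=np.array([c,sn,0])
o=np.array([652,119,0])
for tau in(-15,-20,-25,-30):
  for X in(-55,-25,70):
    z=fx*np.sin(np.radians(-tau))-np.array([0,0,np.cos(np.radians(tau))])
    p=o+fx*(X-180)+[0,0,92+28]+19*z
    print(tau,X,p.round(0),*ik(p,z))
E
```

```text
[  12.5 -192.2 -615.2  589.8  445.8    3.2 -431.5] 11.883237723876448
[-0.001  0.    -0.   ] [-0.  0.  0.] [ 0. -0. -0.] [ 0.001 -0.001 -0.   ] [-0.001  0.002 -0.   ] [ 0. -0.  0.] [ 0. -0.  0.] [0.138 0.668 0.   ] 
-15 -55 [422. 105. 102.] [ 32.5  14.2 -23.8 -11.4 -39.4] 0.0
-15 -25 [452. 107. 102.] [ 30.9  16.8 -20.  -10.7 -40.3] 0.0
-15 70 [547. 113. 102.] [ 27.   25.   -7.1  -8.5 -44.4] 0.0
-20 -55 [424. 105. 102.] [ 30.6  16.8 -18.2 -14.7 -38. ] 0.0
-20 -25 [454. 107. 102.] [ 29.2  19.4 -14.3 -13.7 -39. ] 0.0
-20 70 [549. 113. 102.] [ 25.7  27.7  -0.8 -10.9 -43.4] 0.0
-25 -55 [425. 106. 103.] [ 28.9  19.2 -12.3 -17.6 -37. ] 0.0
-25 -25 [455. 107. 103.] [ 27.7  21.8  -8.3 -16.4 -38.1] 0.0
-25 70 [550. 113. 103.] [ 24.6  30.3   5.8 -13.  -42.7] 0.0
-30 -55 [427. 106. 104.] [ 27.6  21.4  -6.2 -20.2 -36.3] 0.0
-30 -25 [457. 107. 104.] [ 26.5  24.1  -2.  -18.8 -37.4] 0.0
-30 70 [552. 113. 104.] [ 23.6  32.9  12.9 -14.8 -42.5] 0.0
```

```bash
sed -i "s/E('x',q\[3\])/E('x',-q[3])/" kin.py; python3 - <<'E'
from kin import *
print(K.round(1),np.abs(s.fun[:-7]).max())
d=D[-1]; R=Ro.from_euler('xyz',d[2],degrees=True); print((R.apply([0,0,1])-fk(d[0],K)[1].apply([1,0,0])).round(3))
c,sn=np.cos(np.radians(3.4)),np.sin(np.radians(3.4)); fx=np.array([c,sn,0])
o=np.array([652,119,0])
for tau in(-15,-20,-25,-30):
  for X in(-65,-25,70):
    z=fx*np.sin(np.radians(-tau))-np.array([0,0,np.cos(np.radians(tau))])
    p=o+fx*(X-180)+[0,0,92+28]+19*z
    print(tau,X,p.round(0),*ik(p,z))
E
```

```text
[  42.4 -190.3  178.1  596.3  411.    -9.7  386.7] 48.40983156287575
[-0.  0.  0.]
-15 -65 [412. 105. 102.] [ 53.   -5.9 -50.6  19.1 -37. ] 0.0
-15 -25 [452. 107. 102.] [ 47.3  -1.1 -46.4  18.2 -35.1] 0.0
-15 70 [547. 113. 102.] [ 37.9   8.4 -35.6  15.  -34.4] 0.0
-20 -65 [414. 105. 102.] [ 58.7  -8.9 -54.8  28.6 -35.9] 0.0
-20 -25 [454. 107. 102.] [ 51.6  -3.6 -50.7  28.3 -32.5] 0.0
-20 70 [549. 113. 102.] [ 40.4   6.5 -40.1  24.7 -29.5] 0.0
-25 -65 [415. 105. 103.] [ 64.5 -11.5 -58.2  37.1 -37. ] 2.5
-25 -25 [455. 107. 103.] [ 56.6  -5.8 -55.2  40.3 -31.5] 0.0
-25 70 [550. 113. 103.] [ 43.3   4.9 -44.7  38.4 -25.8] 0.0
-30 -65 [417. 105. 104.] [ 67.  -12.8 -58.2  39.9 -39.8] 14.1
-30 -25 [457. 107. 104.] [ 61.   -7.4 -58.2  49.4 -32.9] 4.3
-30 70 [552. 113. 104.] [ 46.5   3.8 -49.4  56.4 -24.2] 0.0
```

```bash
sed -i "s/a1,e,d1,L2,L3,a3,Lt=k/a1,e,d1,L2,L3,a3,Lt,e4=k/; s/F.apply(\[Lt,0,0\])/F.apply([Lt,e4,0])/; s/k0=.*/k0=[50,0,330,330,335,35,250,-190]/" kin.py; python3 - <<'E'
from kin import *
print(K.round(1),np.abs(s.fun[:-8]).max())
c,sn=np.cos(np.radians(3.4)),np.sin(np.radians(3.4)); fx=np.array([c,sn,0])
o=np.array([652,119,0])
for tau in(-15,-20,-25,-30):
  for X in(-65,-25,70):
    z=fx*np.sin(np.radians(-tau))-np.array([0,0,np.cos(np.radians(tau))])
    p=o+fx*(X-180)+[0,0,92+28]+19*z
    print(tau,X,p.round(0),*ik(p,z))
from mv import *
save_=load()
g=lambda x,y,yaw,tau,z,back=0:(Rt(yaw,tau).apply([0,0,19-back])+[x,y,z])
for b in (60,0):
    q=g(493,-177.8,-106,-20,42,b); plan((*q,-106,-20))
E
```

```text
[   0.    -0.   198.9  601.5  463.6   -0.   378.  -191.8] 0.007894947639528027
-15 -65 [412. 105. 102.] [ 49.3  -4.9 -58.2  22.  -28.2] 3.1
-15 -25 [452. 107. 102.] [ 44.6  -0.6 -55.   22.9 -26. ] 0.0
-15 70 [547. 113. 102.] [ 36.6   8.6 -43.1  18.3 -26.8] 0.0
-20 -65 [414. 105. 102.] [ 48.5  -5.7 -58.2  23.3 -27.7] 21.3
-20 -25 [454. 107. 102.] [ 43.7  -2.  -58.2  29.8 -22.6] 11.7
-20 70 [549. 113. 102.] [ 34.5   6.5 -53.   38.1 -16.6] 0.0
-25 -65 [415. 105. 103.] [ 47.6  -6.5 -58.2  24.5 -27. ] 38.8
-25 -25 [455. 107. 103.] [ 42.8  -2.8 -58.2  31.  -21.9] 29.6
-25 70 [550. 113. 103.] [ 28.2   5.2 -58.2  58.4 -10.9] 10.8
-30 -65 [417. 105. 104.] [ 46.6  -7.4 -58.2  25.4 -26.2] 55.2
-30 -25 [457. 107. 104.] [ 41.8  -3.6 -58.2  31.9 -21. ] 46.4
-30 70 [552. 113. 104.] [ 27.1   4.5 -58.2  61.3 -10.6] 28.3
[np.float64(489.13478535436), np.float64(-191.2796053837503), np.float64(80.52739745222225), -106, -20] -> [59.7, 0.8, 37.3] [0.0016, 0.0009, 0.0045] rows 1.4
[np.float64(494.79119703090635), np.float64(-171.55335360265232), np.float64(24.14584020506774), -106, -20] -> [59.8, 0.7, 97.3] [0.0016, 0.0009, 0.0045] rows 2.3
```

```bash
cat > boat.py <<'E'
from kin import *
G=np.array([-167,0,32.])   # grasp point in boat frame
FY=3.4; FO=np.array([651,119.5,0.]); cF,sF=np.cos(np.radians(FY)),np.sin(np.radians(FY))
def fur(X,Y=0): return FO[:2]+np.array([X*cF-Y*sF,X*sF+Y*cF])
def Rb(yaw,pitch): return Ro.from_euler('z',yaw,degrees=True)*Ro.from_euler('y',pitch,degrees=True)
def tcp(bx,by,Z,yaw,pitch,tau):   # boat origin pose -> TCP, tool rot (tool x=-boat x, y=boat y at tau=0)
    B=Rb(yaw,pitch); T=B*Ro.from_euler('z',180,degrees=True)*Ro.from_euler('x',180,degrees=True)*Ro.from_euler('y',tau,degrees=True)
    return np.array([bx,by,Z])+B.apply(G)+T.apply([0,0,19]),T
E
python3 - <<'E'
from boat import *
from h import *
for tau in(-12,-15,-18):
  g=(30,10,-30,0,-55)
  for n,(b,Z,yaw,pi) in dict(tile=((542.6,-4.8),10,74,0),up=((542.6,-4.8),92,74,0),back=((470,40),92,65,0),mid=((520,100),92,35,0),pre=(fur(-65),92,3.4,0),ent=(fur(-20),92,3.4,0),inn=(fur(60),92,3.4,0),tip=(fur(60),62,3.4,28)).items():
    p,T=tcp(*b,Z,yaw,pi,tau); q,e=ik(p,T.apply([0,0,1]),g); g=q; nose=np.array([*b,Z])+Rb(yaw,pi).apply([40,-32,0]); print(tau,n,p.round(0),q,e,nose.round(0))
X,Z=60,62
for th in(0,10,20,28):
    z=92+(Z-92)*th/28; a=np.radians(th); c,s_=np.cos(a),np.sin(a); o=[]
    for x in(0,6):
        t=(x-X-26*s_)/c; o.append(z+26*c-t*s_)
    print(th,"rod z",min(o)-5/c,max(o)+5/c,"nose z",z-40*s_,"wall top x",X-40*c+34*s_,"handle front x",X-145*c+40*s_)
W=cloud("top",np.load("pics/top0.npy")).reshape(-1,3); m=(W[:,2]>.22)&(W[:,0]>.55)&(W[:,0]<.9)&(abs(W[:,1])<.3); print("lamp",np.nanpercentile(W[m],[1,50,99],axis=0).round(3),m.sum())
m&=W[:,1]>-.03; print(W[m][W[m][:,0].argsort()][:12].round(3))
E
```

```text
-12 tile [ 498. -162.   23.] [ -6.3  20.7 -24.5 -17.1 -44.1] 0.0 [584.  25.  10.]
-12 up [ 498. -162.  105.] [ -6.1  14.2 -21.  -14.7 -53.7] 0.0 [584.  25.  92.]
-12 back [ 401. -108.  105.] [  1.    2.9 -35.3 -14.7 -47.5] 0.0 [516.  63.  92.]
-12 mid [386.   6. 105.] [ 29.4  -7.  -49.9  -2.  -35.1] 0.0 [571.  97.  92.]
-12 pre [423. 106. 105.] [ 47.2  -2.5 -53.1  15.9 -31.7] 0.0 [628.  86.  92.]
-12 ent [468. 109. 105.] [ 42.3   2.3 -47.8  14.5 -31.3] 0.0 [673.  89.  92.]
-12 inn [548. 113. 105.] [ 35.9   9.8 -37.9  12.  -32.7] 0.0 [753.  93.  92.]
-12 tip [573. 115. 150.] [ 26.2  25.3  -1.6  -6.3 -77.9] 0.0 [748.  93.  43.]
-15 tile [ 498. -161.   24.] [ -8.8  21.2 -22.7 -20.9 -46.1] 0.0 [584.  25.  10.]
-15 up [ 498. -161.  106.] [ -8.5  14.8 -19.4 -18.2 -55.3] 0.0 [584.  25.  92.]
-15 back [ 402. -107.  106.] [ -2.2   3.3 -33.8 -18.6 -48.5] 0.0 [516.  63.  92.]
-15 mid [387.   7. 106.] [ 28.9  -8.4 -51.3  -2.9 -32.1] 0.0 [571.  97.  92.]
-15 pre [424. 106. 106.] [ 48.1  -4.2 -57.7  23.1 -27.6] 0.0 [628.  86.  92.]
-15 ent [469. 109. 106.] [ 43.    0.8 -52.5  21.6 -26.7] 0.0 [673.
[... 948 characters left out ...]
top x 26.51172792018731 handle front x -75.85119708009294
20 rod z 112.57355444379765 125.399153574154 nose z 56.890622838401825 wall top x 34.040980041636395 handle front x -62.57462428092998
28 rod z 114.49628037418968 129.01223747104893 nose z 43.221137488564366 wall top x 40.64412942036321 handle front x -49.24853845310879
lamp [[ 0.697 -0.107  0.306]
 [ 0.77   0.047  0.433]
 [ 0.798  0.293  0.467]] 1857
[[ 0.756 -0.028  0.371]
 [ 0.757 -0.03   0.374]
 [ 0.758 -0.028  0.373]
 [ 0.758 -0.027  0.377]
 [ 0.759 -0.025  0.376]
 [ 0.759 -0.03   0.375]
 [ 0.76  -0.025  0.379]
 [ 0.76  -0.027  0.379]
 [ 0.76   0.167  0.468]
 [ 0.76   0.169  0.462]
 [ 0.76   0.177  0.467]
 [ 0.76  -0.029  0.378]]
```

```bash
python3 - <<'E'
from boat import *
from mv import *
p,T=tcp(542.6,-4.8,10,74,0,-14); P,R=load()
for q in (p-T.apply([0,0,60]),p):
    print(q.round(1),R.inv().apply(q-P).round(1),(R.inv()*T).as_rotvec().round(4))
E
```

```text
[ 493.8 -174.9   81.8] [43.3  0.7 41.9] [0.0014 0.1057 0.0046]
[ 497.8 -160.9   23.6] [ 49.6   0.6 101.6] [0.0014 0.1057 0.0046]
```

{"fn": "carry_out", "kwargs": {"deltas": [[0.75,[43,0.7,42],[0,0.106,0.005]],[0.75,[43,0.7,42],[0,0.106,0.005]],[0.75,[46,0.7,70],[0,0.106,0.005]],[0.75,[49.5,0.7,101.5],[0,0.106,0.005]],[0.75,[49.5,0.7,101.5],[0,0.106,0.005]],[0.75,[49.5,0.7,101.5],[0,0.106,0.005]],[0.75,[49.5,0.7,101.5],[0,0.106,0.005]]]}}

```text
time_s: 8.05
tcp_pos: [0.4995, -0.1611, 0.025]
eef_rot: [-180.0, 14.0, -105.9]
contact_force: [0.0, -0.2, -0.3]
gripper_width: 0.0661
gripper_force: 0.0
```

```bash
python3 - <<'E'
from mv import *
done([49.5,.7,101.5],[0,.106,.005])
from h import *
p,d=r.capture("scene"); cv2.imwrite("pics/f.png",cv2.resize(p[190:320,300:440,::-1],None,fx=4,fy=4,interpolation=cv2.INTER_CUBIC))
E
```

```text
t 8.05 cmd [ 497.8 -160.8   23.7] meas-cmd [ 1.8 -0.3  1.3] ang [ 0.09 -0.02 -0.14] j [ -8.   21.  -23.  -19.6 -45.6   5.8] w 66.1 F [ 0.  -0.2 -0.3] 0.0
```

View pics/f.png

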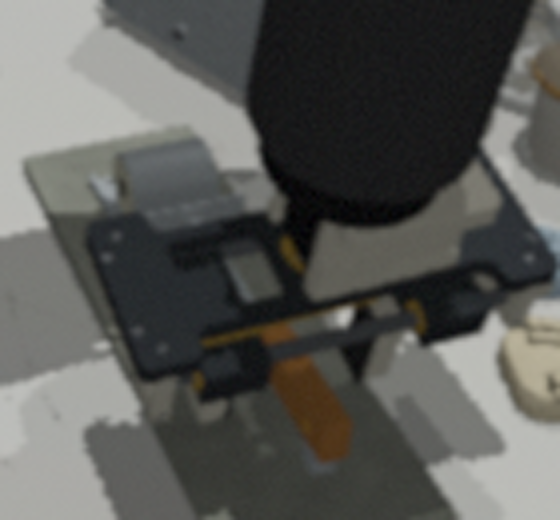

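The handle at (305,400) lies between the fingers and the ring at (165,180) is seated, so I close at 50 N and lift a little.

{"fn": "carry_out", "kwargs": {"deltas": [[0.0,[0,0,0],[0,0,0]],[0.0,[0,0,0],[0,0,0]],[0.0,[0,0,0],[0,0,0]],[0.0,[0,0,0],[0,0,0]],[0.0,[0,0,0],[0,0,0]],[0.0,[0,0,0],[0,0,0]],[0.0,[0,0,0],[0,0,0]],[0.0,[0,0,0],[0,0,0]],[0.0,[0,0,0],[0,0,0]],[0.0,[0,0,0],[0,0,0]],[0.0,[0,0,0],[0,0,0]],[0.0,[0,0,0],[0,0,0]]], "squeeze": 50}}

```text
time_s: 9.3
tcp_pos: [0.4983, -0.1612, 0.0232]
eef_rot: [179.9, 14.0, -106.0]
contact_force: [0.6, -1.0, -1.0]
gripper_width: 0.0156
gripper_force: 50.0
```

```bash
python3 - <<'E'
from boat import *
from mv import *
chk()
P,R=load(); u=R.inv().apply([0,0,1]); print("up unit in tool",u.round(4))
E
```

```text
t 9.3 cmd [ 497.8 -160.8   23.7] meas-cmd [ 0.5 -0.4 -0.5] ang [-0.01  0.   -0.02] j [ -8.   21.1 -23.2 -19.6 -45.5   5.8] w 15.6 F [ 0.6 -1.  -1. ] 50.0
up unit in tool [-0.2416  0.0015 -0.9704]
```

{"fn": "carry_out", "kwargs": {"deltas": [[0.0,[-1.2,0,-4.9],[0,0,0]],[0.0,[-3.6,0,-14.6],[0,0,0]],[0.0,[-7.2,0,-29.1],[0,0,0]],[0.0,[-10.9,0.1,-43.7],[0,0,0]],[0.0,[-14.5,0.1,-58.2],[0,0,0]],[0.0,[-17.4,0.1,-69.9],[0,0,0]],[0.0,[-19.3,0.1,-77.6],[0,0,0]],[0.0,[-19.8,0.1,-79.6],[0,0,0]],[0.0,[-19.8,0.1,-79.6],[0,0,0]]]}}

```text
time_s: 10.2
tcp_pos: [0.4983, -0.1611, 0.1055]
eef_rot: [179.9, 14.0, -106.0]
contact_force: [-0.2, 0.6, -3.6]
gripper_width: 0.0159
gripper_force: 50.0
```

```bash
python3 - <<'E'
from boat import *
from mv import *
done([-19.8,.1,-79.6],[0,0,0])
from h import *
p,d=r.capture("scene"); cv2.imwrite("pics/g.png",cv2.resize(p[150:300,290:450,::-1],None,fx=3.7,fy=3.7,interpolation=cv2.INTER_CUBIC))
p,d=r.capture("top");W=cloud("top",d)
m=(W[...,2]>.07)&(W[...,2]<.16)&(abs(W[...,0]-.543)<.06)&(W[...,1]>-.06)&(W[...,1]<.07)
Q=W[m]*1000; B=Rb(74,0); L=B.inv().apply(Q-[542.6,-4.8,92.])
for a in range(-60,61,10):
    k=(L[:,0]>=a)&(L[:,0]<a+10)
    if k.sum(): print(a,k.sum(),np.percentile(L[k],[5,50,95],axis=0).round(1).tolist())
# plan transit
P,R=load()
def pl(w):
    b,Z,yaw,pi=w; p,T=tcp(*b,Z,yaw,pi,-14); print(R.inv().apply(p-P).round(1).tolist(),(R.inv()*T).as_rotvec().round(4).tolist())
S0=np.array([542.6,-4.8]); 
for i,(b,yaw) in enumerate([((500,15),74),((470,40),65),((495,72),50),((520,100),35),(fur(-70),20),(fur(-65),3.4)]): pl((b,92,yaw,0))
E
```

```text
t 10.2 cmd [ 497.8 -160.9  105.7] meas-cmd [ 0.5 -0.3 -0.2] ang [ 0.01 -0.01 -0.03] j [ -7.7  14.6 -19.8 -17.  -54.8   1.5] w 15.9 F [-0.2  0.6 -3.6] 50.0
-50 17 [[-45.0, -6.0, 26.0], [-41.6, 3.1, 30.2], [-40.1, 22.9, 33.2]]
-40 68 [[-39.2, -12.9, -1.9], [-35.4, 8.5, 2.2], [-30.8, 29.7, 32.7]]
-30 61 [[-29.5, -14.5, -2.1], [-25.3, 7.6, 0.9], [-20.7, 29.4, 23.6]]
-20 64 [[-19.5, -10.5, 1.3], [-15.0, 11.0, 33.8], [-10.6, 28.9, 39.4]]
-10 68 [[-9.5, -11.8, 2.9], [-4.7, 10.6, 40.5], [-0.4, 29.5, 44.5]]
0 83 [[0.7, -21.7, 1.4], [5.2, 4.1, 40.2], [9.4, 28.3, 44.3]]
10 83 [[10.5, -25.5, 0.2], [14.9, 3.3, 31.7], [19.4, 29.3, 39.1]]
20 81 [[20.4, -29.3, -3.6], [24.9, -1.3, 0.7], [29.4, 27.9, 5.0]]
30 72 [[30.4, -29.2, -1.9], [34.4, -1.2, 0.8], [38.3, 28.1, 5.6]]
[-7.0, 46.3, 2.0] [0.0014, -0.0003, -0.0003]
[-24.2, 107.5, 6.3] [0.0394, -0.0005, 0.1521]
[-72.4, 132.9, 18.4] [0.1027, -0.0007, 0.4061]
[-126.7, 152.7, 31.9] [0.1659, -0.0008, 0.6602]
[-187.2, 127.4, 47.0] [0.2292, -0.001, 0.9142]
[-229.1, 144.5, 57.4] [0.2991, -0.0012, 1.1954]
```

View pics/g.png

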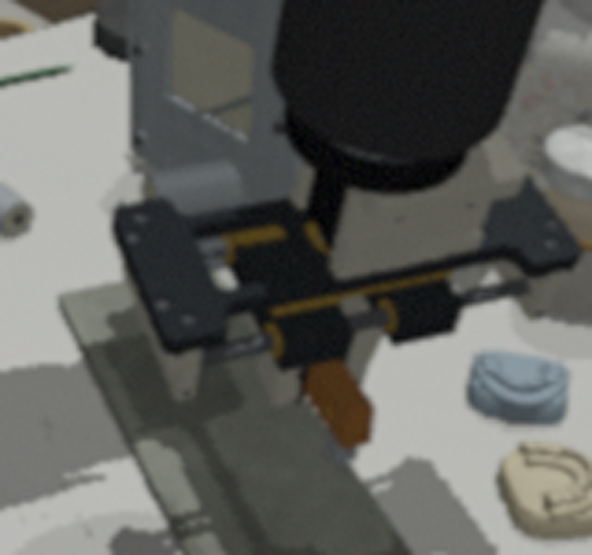

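The boat hangs level, as the model says: pan floor 1–2 mm above the nominal underside, ring centred between the bars. The picture shows the handle at (340,400) gripped and the ring at (205,180). Next comes the transit.

{"fn": "carry_out", "kwargs": {"deltas": [[0,[-1,8,0.3],[0,0,0]],[0,[-4,27,1.2],[0,0,0]],[0,[-7,46,2],[0,0,0]],[0,[-13,67,3.4],[0.013,0,0.05]],[0,[-18.5,87,4.9],[0.026,0,0.1]],[0,[-24,107,6.3],[0.039,0,0.152]],[0,[-40,116,10.3],[0.06,0,0.237]],[0,[-56,124.5,14.3],[0.082,0,0.321]],[0,[-72,133,18.4],[0.103,0,0.406]],[0,[-90.5,139.5,22.9],[0.124,0,0.49]],[0,[-108.5,146,27.4],[0.145,0,0.575]],[0,[-126.7,152.7,31.9],[0.1659,-0.0008,0.6602]]]}}

```text
time_s: 11.5
tcp_pos: [0.3865, 0.0033, 0.1047]
eef_rot: [180.0, 13.9, -144.4]
contact_force: [0.6, -0.3, -3.0]
gripper_width: 0.0157
gripper_force: 50.0
```

```bash
python3 - <<'E'
from boat import *
from mv import *
done([-126.7,152.7,31.9],[.1659,-.0008,.6602])
P,R=load()
for b,yaw in [(fur(-76),25),(fur(-76),14),(fur(-68),3.4),(fur(-62),3.4)]:
    p,T=tcp(*b,92,yaw,0,-14); print(R.inv().apply(p-P).round(1).tolist(),(R.inv()*T).as_rotvec().round(4).tolist(),*ik(p,T.apply([0,0,1]),(40,-5,-50,10,-30)))
E
```

```text
t 11.5 cmd [387.    6.8 105.6] meas-cmd [-0.5 -3.5 -0.9] ang [-0.18  0.08 -0.62] j [ 28.2  -7.7 -50.5  -3.3 -33.4 -80. ] w 15.7 F [ 0.6 -0.3 -3. ] 50.0
[-54.6, 8.9, 13.6] [0.0422, -0.0, 0.1693] [ 34.9  -4.  -50.8   4.8 -29.5] 0.0
[-62.6, 38.9, 15.6] [0.0887, -0.0, 0.3556] [ 43.2  -5.5 -55.6  14.4 -28.3] 0.0
[-82.1, 61.6, 20.5] [0.1334, -0.0, 0.5351] [ 48.3  -4.  -56.4  20.6 -29.1] 0.0
[-87.1, 58.5, 21.7] [0.1334, -0.0, 0.5351] [ 47.6  -3.3 -55.8  20.4 -28.9] 0.0
```

{"fn": "carry_out", "kwargs": {"deltas": [[0,[-14,2,3.4],[0.01,0,0.042]],[0,[-34,5.5,8.5],[0.026,0,0.105]],[0,[-54.6,8.9,13.6],[0.042,0,0.169]],[0,[-57,19,14.3],[0.058,0,0.231]],[0,[-60,29,15],[0.073,0,0.293]],[0,[-62.6,38.9,15.6],[0.0887,0,0.3556]],[0,[-69,46.5,17.2],[0.104,0,0.415]],[0,[-75.5,54,18.9],[0.119,0,0.475]],[0,[-82.1,61.6,20.5],[0.1334,0,0.5351]],[0,[-82.1,61.6,20.5],[0.1334,0,0.5351]],[0,[-82.1,61.6,20.5],[0.1334,0,0.5351]],[0,[-82.1,61.6,20.5],[0.1334,0,0.5351]]]}}

```text
time_s: 12.7
tcp_pos: [0.4196, 0.1016, 0.1046]
eef_rot: [-179.9, 13.9, -175.7]
contact_force: [-0.1, -0.0, -1.9]
gripper_width: 0.0159
gripper_force: 50.0
```

```bash
python3 - <<'E'
from boat import *
from mv import *
done([-82.1,61.6,20.5],[.1334,0,.5351])
from h import *
p,d=r.capture("scene"); S=cloud("scene",d); cv2.imwrite("pics/h.png",cv2.resize(p[110:260,280:440,::-1],None,fx=4,fy=4,interpolation=cv2.INTER_CUBIC))
p,d=r.capture("top");W=cloud("top",d); cv2.imwrite("pics/ht.png",p[...,::-1]); np.save("pics/ht.npy",d)
# pan points in furnace frame (top view)
Q=W.reshape(-1,3)*1000; Q=Q[(Q[:,2]>75)&(Q[:,2]<150)&(Q[:,0]>520)&(Q[:,0]<650)&(Q[:,1]>60)&(Q[:,1]<180)]
F=Q-FO; F=np.c_[F[:,0]*cF+F[:,1]*sF,-F[:,0]*sF+F[:,1]*cF,F[:,2]]
for a in range(-120,0,10):
    k=(F[:,0]>=a)&(F[:,0]<a+10)
    if k.sum()>3: print(a,k.sum(),np.percentile(F[k],[3,50,97],axis=0).round(1).tolist())
E
```

```text
t 12.7 cmd [421.  105.8 105.6] meas-cmd [-1.4 -4.2 -1. ] ang [-0.14  0.09 -0.88] j [  47.9   -4.2  -56.6   20.1  -28.9 -150.5] w 15.9 F [-0.1 -0.  -1.9] 50.0
-120 39 [[-119.6, -22.3, 91.4], [-111.3, 2.0, 119.9], [-110.0, 27.8, 125.6]]
-110 66 [[-109.9, -33.0, 89.5], [-107.2, -7.1, 97.0], [-100.2, 25.9, 126.1]]
-100 78 [[-99.6, -33.2, 88.9], [-94.8, 0.4, 92.8], [-90.6, 27.8, 98.5]]
-90 122 [[-89.8, -30.7, 89.9], [-86.4, -3.3, 123.5], [-80.4, 24.9, 132.3]]
-80 84 [[-79.8, -31.2, 91.7], [-75.5, -4.2, 131.8], [-70.3, 29.9, 137.0]]
-70 84 [[-69.9, -30.1, 94.6], [-65.3, -0.6, 131.5], [-60.4, 29.5, 136.5]]
-60 61 [[-59.5, -31.8, 93.3], [-56.0, -8.5, 125.3], [-51.6, 29.1, 131.6]]
-50 60 [[-48.4, -32.1, 89.5], [-43.5, 1.7, 92.4], [-40.2, 28.9, 99.0]]
-40 73 [[-39.6, -32.4, 88.3], [-35.2, -1.6, 92.6], [-30.8, 28.3, 98.1]]
```

View pics/h.png

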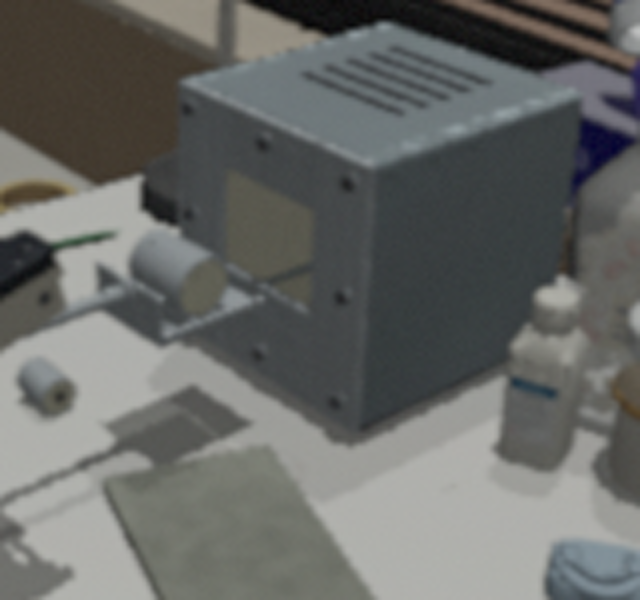

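The picture shows the loaded boat level in front of the slot: ring at (185,270), nose edge from about (165,335) to (265,300), slot corners at (227,170), (312,207) and (312,310). I cross-check the slot's y from the plate corners.

```bash
python3 - <<'E'
from h import *
c=lambda u,v:(280+(u+.5)/4-.5,110+(v+.5)/4-.5)
tl,tr=ray("scene",*c(182,83),.195)[:2]*1000,ray("scene",*c(373,165),.195)[:2]*1000; br=ray("scene",*c(355,440),0)[:2]*1000
print("scene",tl,tr,br,"mid",(tl+tr)/2)
W=cloud("top",np.load("pics/top0.npy"))
g=cv2.imread("pics/top0.png",0)
# front top edge in top view: sides of the top face along rows 120..150
for v in (110,125,140,150):
    row=W[v,:,2]; k=np.where((row>.185)&(row<.2))[0]; k=k[(k>250)&(k<340)]; print(v,k[0],k[-1],ray("top",k[0]-.5,v,.195)[:2]*1000,ray("top",k[-1]+.5,v,.195)[:2]*1000)
col=W[150:190,295,2]; print(col.round(3)[::2]); 
E
python3 - <<'E'
from mv import *
chk()
E
```

```text
scene [644.64189011 202.5787417 ] [658.81262756  32.09349545] [665.91195695  39.62114773] mid [651.72725884 117.33611857]
110 260 328 [786.01944389 219.98000692] [789.01263637  40.1568009 ]
125 260 328 [745.71825321 218.37923762] [748.80940971  39.36103143]
140 261 329 [705.82161936 214.2027765 ] [709.00863227  35.99661564]
150 261 329 [679.39057086 213.16058775] [682.64064231  35.48228712]
[ 0.196  0.191  0.193  0.193  0.194  0.193  0.182  0.18   0.031  0.026
  0.083  0.059  0.03  -0.001 -0.004 -0.002  0.001 -0.003 -0.004 -0.004]
t 12.8 cmd [421.  105.8 105.6] meas-cmd [-1.  -4.1 -0.7] ang [-0.15  0.05 -0.84] j [  47.9   -4.2  -56.6   20.2  -28.9 -150.6] w 15.8 F [ 1.2 -0.7 -2.1] 50.0
```

```bash
python3 - <<'E'
from h import *
from boat import *
c=lambda u,v:(280+(u+.5)/4-.5,110+(v+.5)/4-.5)
def F(p): q=p*1000-FO; return np.array([q[0]*cF+q[1]*sF,-q[0]*sF+q[1]*cF,q[2]]).round(1)
print("rim right rear/front",F(ray("scene",*c(167,332),.100)),F(ray("scene",*c(262,299),.099)))
f,cx,cy,V=cal("scene"); R=V[:3,:3]; o=-R.T@V[:3,3]; n=np.array([cF,sF,0])
for uv in [(227,170),(312,207),(312,310),(225,262)]:
    u,v=c(*uv); w=R.T@np.array([(u-cx)/f,(v-cy)/f,1]); print("slot",F(o+w*((n@(FO/1000)-n@o)/(n@w))))
E
```

```text
rim right rear/front [-104.3  -33.9  100. ] [-33.4 -36.5  99. ]
slot [  0.   38.7 149.3]
slot [  0.  -41.8 152.9]
slot [ -0.  -45.9  83.8]
slot [ 0.  39.8 82.8]
```

```bash
python3 - <<'E'
from boat import *
from mv import *
P,R=load()
for X in (-66,-20,57):
    p,T=tcp(*fur(X,4),94,3.0,0,-14); print(R.inv().apply(p-P).round(1).tolist(),(R.inv()*T).as_rotvec().round(4).tolist())
E
```

```text
[-2.5, 5.2, -1.5] [0.0017, -0.0, 0.0068]
[-47.1, 5.2, 9.7] [0.0017, -0.0, 0.0068]
[-121.8, 5.2, 28.3] [0.0017, -0.0, 0.0068]
```

{"fn": "carry_out", "kwargs": {"deltas": [[0,[-2.5,5.2,-1.5],[0.0017,0,0.0068]],[0,[-2.5,5.2,-1.5],[0.0017,0,0.0068]],[0,[-2.5,5.2,-1.5],[0.0017,0,0.0068]],[0,[-2.5,5.2,-1.5],[0.0017,0,0.0068]]]}}

```text
time_s: 13.2
tcp_pos: [0.4218, 0.1076, 0.107]
eef_rot: [-179.9, 14.0, -176.1]
contact_force: [0.3, 0.8, -2.5]
gripper_width: 0.0156
gripper_force: 50.0
```

```bash
cat > look.py <<'E'
from boat import *
from h import *
def pan(n="top"):
    p,d=r.capture(n);W=cloud(n,d); Q=W.reshape(-1,3)*1000; F=Q-FO; F=np.c_[F[:,0]*cF+F[:,1]*sF,-F[:,0]*sF+F[:,1]*cF,F[:,2]]
    F=F[(F[:,2]>75)&(F[:,2]<150)&(F[:,0]>-115)&(F[:,0]<-3)&(abs(F[:,1])<50)]
    for a in range(-110,0,15):
        k=(F[:,0]>=a)&(F[:,0]<a+15)
        if k.sum()>3: print(a,k.sum(),np.percentile(F[k],[3,97],axis=0).round(1).tolist())
E
python3 - <<'E'
from mv import *
done([-2.5,5.2,-1.5],[.0017,0,.0068])
from look import *
pan()
E
```

```text
t 13.2 cmd [422.7 111.1 107.6] meas-cmd [-0.9 -3.5 -0.6] ang [-0.15  0.04 -0.84] j [  48.4   -3.9  -56.1   20.2  -29.4 -151.5] w 15.6 F [ 0.3  0.8 -2.5] 50.0
-110 108 [[-109.3, -27.6, 91.3], [-95.6, 33.1, 127.3]]
-95 161 [[-94.7, -25.8, 91.8], [-80.5, 32.6, 133.9]]
-80 129 [[-79.6, -28.5, 94.8], [-65.7, 29.0, 139.2]]
-65 114 [[-64.7, -26.4, 92.9], [-51.1, 32.8, 138.1]]
-50 92 [[-49.7, -26.8, 91.8], [-35.3, 34.4, 123.3]]
-35 53 [[-34.6, -25.5, 90.1], [-28.1, 33.0, 99.7]]
```

{"fn": "carry_out", "kwargs": {"deltas": [[0,[-5.8,0,1.5],[0,0,0]],[0,[-17.5,0,4.4],[0,0,0]],[0,[-31,0,7.8],[0,0,0]],[0,[-44.6,0,11.1],[0,0,0]],[0,[-52.4,0,13.1],[0,0,0]],[0,[-58.2,0,14.5],[0,0,0]],[0,[-58.2,0,14.5],[0,0,0]]]}}

```text
time_s: 13.95
tcp_pos: [0.4822, 0.1117, 0.1068]
eef_rot: [-179.9, 13.9, -176.2]
contact_force: [-0.0, -0.3, -2.6]
gripper_width: 0.0157
gripper_force: 50.0
```

```bash
python3 - <<'E'
from mv import *
done([-58.2,0,14.5],[0,0,0])
from look import *
pan()
E
```

```text
t 13.95 cmd [482.6 114.3 107.6] meas-cmd [-0.5 -2.6 -0.8] ang [-0.14  0.05 -0.82] j [  41.9    2.6  -49.    18.2  -28.6 -143.3] w 15.7 F [-0.  -0.3 -2.6] 50.0
-110 23 [[-109.3, -1.4, 117.5], [-95.4, 7.2, 125.0]]
-95 21 [[-93.5, -1.8, 118.2], [-81.7, 6.8, 125.5]]
-80 21 [[-79.3, -2.0, 119.0], [-65.1, 6.1, 124.6]]
-65 20 [[-62.9, -3.8, 118.0], [-50.4, 9.2, 127.1]]
-50 98 [[-49.0, -27.0, 91.8], [-35.1, 32.6, 127.0]]
-35 166 [[-34.4, -24.6, 90.7], [-20.4, 33.7, 132.4]]
-20 132 [[-19.6, -27.6, 95.2], [-5.6, 30.7, 139.2]]
-5 17 [[-4.9, -24.1, 100.7], [-3.1, 26.0, 137.8]]
```

Everything is centred and level. I go on to X of about 57.

{"fn": "carry_out", "kwargs": {"deltas": [[0,[-5.8,0,1.5],[0,0,0]],[0,[-17.5,0,4.4],[0,0,0]],[0,[-31,0,7.8],[0,0,0]],[0,[-44.6,0,11.1],[0,0,0]],[0,[-54,0,13.5],[0,0,0]],[0,[-61,0,15.3],[0,0,0]],[0,[-61,0,15.3],[0,0,0]],[0,[-61,0,15.3],[0,0,0]],[0,[-61,0,15.3],[0,0,0]],[0,[-61,0,15.3],[0,0,0]]]}}

```text
time_s: 15.0
tcp_pos: [0.544, 0.1159, 0.1069]
eef_rot: [-179.9, 14.0, -176.1]
contact_force: [-0.1, 0.4, -2.1]
gripper_width: 0.0154
gripper_force: 50.0
```

```bash
python3 - <<'E'
from mv import *
done([-61,0,15.3],[0,0,0])
from boat import *
P,R=load(); p,T=tcp(*fur(57,4),94,3.0,0,-14); print((P-p).round(1))
for th,Z in ((5,88),(10,82.5),(15,77),(20,71.5),(24,67),(28,63)):
    p,T=tcp(*fur(57+th/14,4),Z,3.0,th,-14); print(th,R.inv().apply(p-P).round(1).tolist(),(R.inv()*T).as_rotvec().round(4).tolist(),*ik(p,T.apply([0,0,1]),(35,8,-40,15,-30)))
E
```

```text
t 15.0 cmd [545.4 117.6 107.5] meas-cmd [-1.4 -1.7 -0.6] ang [-0.16  0.04 -0.86] j [  37.     8.5  -41.2   15.6  -29.5 -136. ] w 15.4 F [-0.1  0.4 -2.1] 50.0
[-0.1 -0.8 -0. ]
5 [-4.2, 0.8, -7.4] [0.0, 0.0872, 0.0] [ 35.5  10.6 -32.9   7.7 -39.1] 0.0
10 [-9.5, 0.8, -14.7] [0.0, 0.1745, 0.0] [ 33.5  13.  -25.8   2.7 -47.7] 0.0
15 [-15.9, 0.8, -21.4] [0.0, 0.2618, 0.0] [ 31.5  15.7 -19.3  -0.6 -55.8] 0.0
20 [-23.3, 0.8, -27.4] [0.0, 0.349, 0.0] [ 29.6  18.8 -13.   -3.  -63.6] 0.0
24 [-29.9, 0.8, -31.6] [0.0, 0.4188, 0.0] [ 28.3  21.3  -8.1  -4.5 -69.6] 0.0
28 [-37.2, 0.8, -35.8] [0.0, 0.4886, 0.0] [ 27.   24.1  -3.3  -5.8 -75.6] 0.0
```

{"fn": "carry_out", "kwargs": {"deltas": [[0,[-4.2,0.5,-7.4],[0,0.0872,0]],[0,[-9.5,0.5,-14.7],[0,0.1745,0]],[0,[-12.5,0.5,-18],[0,0.218,0]],[0,[-15.9,0.5,-21.4],[0,0.2618,0]],[0,[-19.5,0.5,-24.5],[0,0.305,0]],[0,[-23.3,0.5,-27.4],[0,0.349,0]],[0,[-29.9,0.5,-31.6],[0,0.4188,0]],[0,[-37.2,0.5,-35.8],[0,0.4886,0]],[0,[-37.2,0.5,-35.8],[0,0.4886,0]],[0,[-37.2,0.5,-35.8],[0,0.4886,0]],[0,[-37.2,0.5,-35.8],[0,0.4886,0]],[0,[-37.2,0.5,-35.8],[0,0.4886,0]]]}}

```text
time_s: 16.2
tcp_pos: [0.5712, 0.1183, 0.1509]
eef_rot: [-180.0, -14.0, -176.1]
contact_force: [-0.4, -0.4, -1.7]
gripper_width: 0.0158
gripper_force: 50.0
```

{"fn": "carry_out", "kwargs": {"deltas": [[0,[0,0,0],[0,0,0]],[0,[0,0,0],[0,0,0]],[0,[0,0,0],[0,0,0]],[0,[0,0,0],[0,0,0]],[0,[0,0,0],[0,0,0]]]}}

```text
time_s: 16.7
tcp_pos: [0.5718, 0.1183, 0.1506]
eef_rot: [-180.0, -14.0, -176.2]
contact_force: [0.6, -1.1, -2.2]
gripper_width: 0.0159
gripper_force: 50.0
```

```bash
python3 - <<'E'
from mv import *
done([-37.2,.5,-35.8],[0,.4886,0])
from h import *
p,d=r.capture("scene"); np.save("pics/i.npy",d); cv2.imwrite("pics/i.png",cv2.resize(p[130:220,310:400,::-1],None,fx=6.5,fy=6.5,interpolation=cv2.INTER_CUBIC))
E
```

```text
t 16.7 cmd [572.8 119.5 151.3] meas-cmd [-1.  -1.2 -0.7] ang [ 0.25  0.03 -0.82] j [  27.1   24.    -3.5   -5.6  -75.5 -111.2] w 15.9 F [ 0.6 -1.1 -2.2] 50.0
```

View pics/i.png

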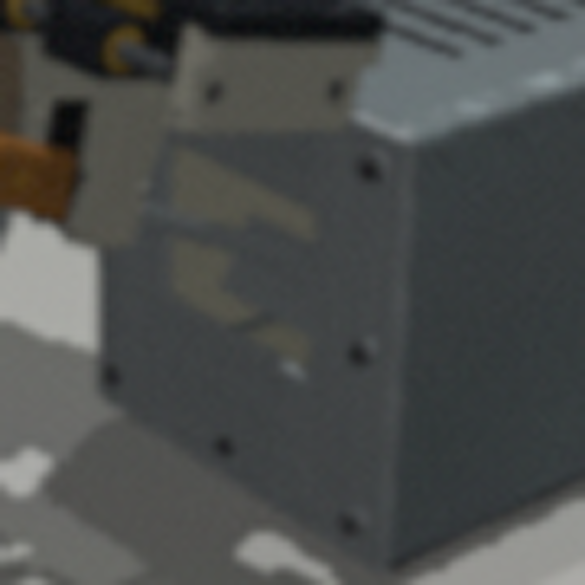

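The rod crosses the slot's middle clear of the plate (about (235,230)), but the pan's inside is hidden. I level the boat along the reverse path and look again.

```bash
python3 - <<'E'
from mv import *
from boat import *
P,R=load()
for th,Z in ((24,67),(20,71.5),(15,77),(10,82.5),(5,88),(0,94)):
    p,T=tcp(*fur(57+th/14,4),Z,3.0,th,-14); print(th,R.inv().apply(p-P).round(1).tolist(),(R.inv()*T).as_rotvec().round(4).tolist())
print(r.get_state()["moment"])
E
```

```text
24 [4.5, 0.3, 7.1] [0.0, -0.0698, 0.0]
20 [8.4, 0.3, 13.9] [0.0, -0.1396, 0.0]
15 [12.1, 0.3, 22.7] [0.0, -0.2268, 0.0]
10 [14.6, 0.3, 31.7] [0.0, -0.3141, 0.0]
5 [15.8, 0.3, 40.6] [0.0, -0.4014, 0.0]
0 [16.0, 0.3, 49.0] [0.0, -0.4886, 0.0]
[ 0.11924291 -1.04063795  0.0271491 ]
```

{"fn": "carry_out", "kwargs": {"deltas": [[0,[4.5,0,7.1],[0,-0.0698,0]],[0,[8.4,0,13.9],[0,-0.1396,0]],[0,[12.1,0,22.7],[0,-0.2268,0]],[0,[14.6,0,31.7],[0,-0.3141,0]],[0,[15.8,0,40.6],[0,-0.4014,0]],[0,[16,0,49],[0,-0.4886,0]],[0,[16,0,49],[0,-0.4886,0]],[0,[16,0,49],[0,-0.4886,0]],[0,[16,0,49],[0,-0.4886,0]]]}}

```text
time_s: 17.65
tcp_pos: [0.5456, 0.1172, 0.1079]
eef_rot: [-180.0, 14.0, -176.1]
contact_force: [0.1, 0.3, -1.8]
gripper_width: 0.0157
gripper_force: 50.0
```

```bash
python3 - <<'E'
from mv import *
done([16,0,49],[0,-.4886,0])
from h import *
from boat import *
p,d=r.capture("scene"); S=cloud("scene",d).reshape(-1,3)*1000
F=S-FO; F=np.c_[F[:,0]*cF+F[:,1]*sF,-F[:,0]*sF+F[:,1]*cF,F[:,2]]
F=F[(F[:,0]>8)&(F[:,0]<200)&(abs(F[:,1])<80)&(F[:,2]<170)]
print(len(F)); 
for x in range(0,180,20):
    k=(F[:,0]>=x)&(F[:,0]<x+20)
    if k.sum(): print(x,k.sum(),np.percentile(F[k],[5,50,95],axis=0).round(0).tolist())
print(r.get_state()["moment"])
cv2.imwrite("pics/j.png",cv2.resize(p[135:205,315:375,::-1],None,fx=7,fy=7,interpolation=cv2.INTER_CUBIC))
E
```

```text
t 17.65 cmd [545.5 118.1 107.6] meas-cmd [ 0.2 -0.8  0.3] ang [-0.21 -0.05 -0.84] j [  37.     8.5  -41.    15.6  -29.6 -136. ] w 15.7 F [ 0.1  0.3 -1.8] 50.0
498
0 251 [[9.0, -64.0, -1.0], [16.0, -4.0, 104.0], [18.0, 55.0, 128.0]]
20 17 [[25.0, -79.0, -1.0], [35.0, 70.0, 59.0], [40.0, 74.0, 67.0]]
40 52 [[42.0, -78.0, -0.0], [52.0, 73.0, 56.0], [59.0, 75.0, 108.0]]
60 88 [[61.0, -43.0, 10.0], [71.0, 72.0, 46.0], [80.0, 75.0, 102.0]]
80 66 [[81.0, -78.0, -0.0], [88.0, 72.0, 27.0], [98.0, 77.0, 89.0]]
100 16 [[101.0, -79.0, -2.0], [103.0, 69.0, 24.0], [119.0, 76.0, 80.0]]
120 4 [[123.0, -79.0, 0.0], [129.0, -79.0, 1.0], [135.0, -78.0, 3.0]]
140 4 [[145.0, -78.0, -1.0], [151.0, -77.0, -1.0], [157.0, -76.0, 0.0]]
[-0.02782358  0.85585727  0.00104958]
```

View pics/j.png

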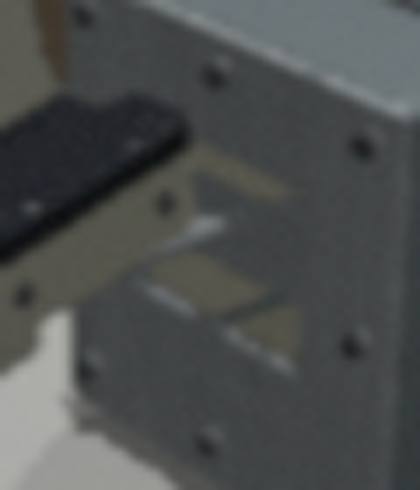

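The rear wall shows in the slot at about (240,215) with only the empty chamber above and below it. A ring still aboard would stand 11 mm over that wall, so the ring is out. I draw the boat back.

{"fn": "carry_out", "kwargs": {"deltas": [[0,[9.7,0,-2.4],[0,0,0]],[0,[24.3,0,-6.1],[0,0,0]],[0,[38.8,0,-9.7],[0,0,0]],[0,[53.4,0,-13.3],[0,0,0]],[0,[67.9,0,-17],[0,0,0]],[0,[82.5,0,-20.6],[0,0,0]],[0,[97,0,-24.2],[0,0,0]],[0,[111.6,0,-27.9],[0,0,0]],[0,[118.4,0,-29.6],[0,0,0]],[0,[118.4,0,-29.6],[0,0,0]]]}}

```text
time_s: 18.7
tcp_pos: [0.4223, 0.1083, 0.1074]
eef_rot: [-180.0, 14.0, -176.1]
contact_force: [0.6, -1.2, -2.0]
gripper_width: 0.0155
gripper_force: 50.0
```

```bash
python3 - <<'E'
from mv import *
done([118.4,0,-29.6],[0,0,0])
from look import *
pan()
P,R=load()
# tile middle (512.1,-83.7), yaw 74.3 -> boat origin 90 ahead
t=np.array([512.1,-83.7])+90*np.array([np.cos(np.radians(74.3)),np.sin(np.radians(74.3))]); print(t)
for b,yaw in [(fur(-76),14),(fur(-76),25),((520,100),35),((495,72),50)]:
    p,T=tcp(*b,92,yaw,0,-14); print(R.inv().apply(p-P).round(1).tolist(),(R.inv()*T).as_rotvec().round(4).tolist())
E
```

```text
t 18.7 cmd [423.6 111.7 107.7] meas-cmd [-1.2 -3.3 -0.3] ang [-0.2   0.01 -0.86] j [  48.4   -3.9  -56.    20.2  -29.4 -151.5] w 15.5 F [ 0.6 -1.2 -2. ] 50.0
-110 107 [[-109.5, -27.5, 92.8], [-95.5, 33.4, 128.8]]
-95 127 [[-94.5, -27.7, 91.9], [-80.3, 33.1, 101.8]]
-80 122 [[-79.6, -25.9, 92.0], [-66.0, 34.9, 101.8]]
-65 122 [[-64.6, -26.2, 92.4], [-50.6, 34.5, 102.5]]
-50 126 [[-49.4, -26.7, 91.7], [-35.5, 34.2, 101.7]]
-35 58 [[-34.4, -25.1, 91.3], [-27.8, 32.6, 100.8]]
[536.45404014   2.94225718]
[8.2, -35.6, 0.1] [-0.0464, -0.0, -0.1863]
[-0.4, -65.4, 2.3] [-0.0929, -0.0, -0.3726]
[41.3, -102.8, -8.1] [-0.1351, -0.0, -0.5419]
[40.8, -162.1, -8.0] [-0.1984, -0.0, -0.7959]
```

The pan is empty: nothing stands above the rims. I go back to the tile along the reverse arc.

{"fn": "carry_out", "kwargs": {"deltas": [[0,[3,-12,0],[-0.015,0,-0.062]],[0,[5.5,-24,0.1],[-0.031,0,-0.124]],[0,[8.2,-35.6,0.1],[-0.0464,0,-0.1863]],[0,[5.5,-45.5,0.8],[-0.062,0,-0.248]],[0,[2.5,-55.5,1.5],[-0.077,0,-0.31]],[0,[-0.4,-65.4,2.3],[-0.0929,0,-0.3726]],[0,[13.5,-78,-1.2],[-0.107,0,-0.429]],[0,[27.4,-90,-4.6],[-0.121,0,-0.485]],[0,[41.3,-102.8,-8.1],[-0.1351,0,-0.5419]],[0,[41,-122,-8.1],[-0.156,0,-0.627]],[0,[41,-142,-8],[-0.177,0,-0.711]],[0,[40.8,-162.1,-8],[-0.1984,0,-0.7959]]]}}

```text
time_s: 19.95
tcp_pos: [0.3932, -0.0544, 0.1056]
eef_rot: [-179.9, 14.0, -129.5]
contact_force: [0.2, 0.8, -1.3]
gripper_width: 0.0159
gripper_force: 50.0
```

```bash
python3 - <<'E'
from mv import *
done([40.8,-162.1,-8],[-.1984,0,-.7959])
from boat import *
P,R=load()
for b,yaw,Z in [((485,50),65,92),((505,25),74.3,92),((537.5,2),74.3,92),((537.5,2),74.3,40),((537.5,2),74.3,20)]:
    p,T=tcp(*b,Z,yaw,0,-14); print(R.inv().apply(p-P).round(1).tolist(),(R.inv()*T).as_rotvec().round(4).tolist())
E
```

```text
t 19.95 cmd [390.6 -52.4 105.6] meas-cmd [ 2.6 -2.1  0.1] ang [-0.05  0.01 -0.48] j [ 11.1  -2.5 -41.7 -13.5 -40.7 -41.1] w 15.9 F [ 0.2  0.8 -1.3] 50.0
[17.2, -48.5, -4.3] [-0.0633, -0.0, -0.2541]
[14.7, -104.7, -3.7] [-0.1026, -0.0, -0.4116]
[11.6, -144.4, -2.9] [-0.1026, -0.0, -0.4116]
[24.1, -144.4, 47.6] [-0.1026, -0.0, -0.4116]
[29.0, -144.4, 67.0] [-0.1026, -0.0, -0.4116]
```

{"fn": "carry_out", "kwargs": {"deltas": [[0,[6,-16,-1.4],[-0.021,0,-0.085]],[0,[12,-32,-2.9],[-0.042,0,-0.17]],[0,[17.2,-48.5,-4.3],[-0.0633,0,-0.2541]],[0,[16.5,-67,-4.1],[-0.076,0,-0.307]],[0,[15.5,-86,-3.9],[-0.089,0,-0.36]],[0,[14.7,-104.7,-3.7],[-0.1026,0,-0.4116]],[0,[13,-125,-3.3],[-0.1026,0,-0.4116]],[0,[11.6,-144.4,-2.9],[-0.1026,0,-0.4116]],[0,[15,-144.4,11],[-0.1026,0,-0.4116]],[0,[24.1,-144.4,47.6],[-0.1026,0,-0.4116]],[0,[24.1,-144.4,47.6],[-0.1026,0,-0.4116]],[0,[24.1,-144.4,47.6],[-0.1026,0,-0.4116]]]}}

```text
time_s: 21.15
tcp_pos: [0.4948, -0.1558, 0.0525]
eef_rot: [179.8, 13.9, -105.5]
contact_force: [0.1, 0.1, -1.6]
gripper_width: 0.0159
gripper_force: 50.0
```

```bash
python3 - <<'E'
from mv import *
done([24.1,-144.4,47.6],[-.1026,0,-.4116])
from boat import *
from h import *
p,d=r.capture("top");W=cloud("top",d)
m=(W[...,2]>.022)&(W[...,2]<.09)&(abs(W[...,0]-.54)<.08)&(W[...,1]>-.055)&(W[...,1]<.07)
L=Rb(74.3,0).inv().apply(W[m]*1000-[512.1,-83.7,40.])
for a in range(30,150,10):
    k=(L[:,0]>=a)&(L[:,0]<a+10)
    if k.sum(): print(a,k.sum(),np.percentile(L[k],[5,95],axis=0).round(1).tolist())
P,R=load(); print(R.inv().apply([0,0,-1]))
E
```

```text
t 21.15 cmd [ 493.6 -154.3   53.5] meas-cmd [ 1.2 -1.5 -1. ] ang [-0.23  0.14 -0.18] j [ -7.2  18.3 -22.7 -18.5 -48.6   4. ] w 15.9 F [ 0.1  0.1 -1.6] 50.0
40 22 [[44.6, -9.4, 27.5], [49.8, 26.2, 33.5]]
50 77 [[50.4, -25.6, -2.5], [59.4, 26.8, 28.6]]
60 68 [[60.5, -25.2, -2.7], [69.2, 25.8, 4.9]]
70 70 [[70.5, -26.1, -3.5], [79.4, 27.2, 5.0]]
80 73 [[80.5, -27.2, -3.2], [89.5, 26.0, 5.5]]
90 77 [[90.6, -31.0, -1.5], [99.4, 26.5, 6.1]]
100 77 [[100.5, -31.5, -2.8], [109.6, 27.2, 4.7]]
110 76 [[110.7, -30.3, -2.8], [119.5, 25.7, 6.0]]
120 56 [[120.6, -31.1, -4.1], [126.9, 25.7, 4.1]]
[2.41877410e-01 2.24345494e-07 9.70306817e-01]
```

{"fn": "carry_out", "kwargs": {"deltas": [[0,[3.6,0,14.6],[0,0,0]],[0,[5.8,0,23.3],[0,0,0]],[0,[6.5,0,26.2],[0,0,0]],[0,[7,0,28.1],[0,0,0]],[0,[7.2,0,28.9],[0,0,0]],[0,[7.2,0,28.9],[0,0,0]],[0,[7.2,0,28.9],[0,0,0]]]}}

```text
time_s: 21.9
tcp_pos: [0.4954, -0.1556, 0.0236]
eef_rot: [180.0, 13.9, -105.5]
contact_force: [0.0, 0.1, -2.1]
gripper_width: 0.0156
gripper_force: 50.0
```

{"fn": "carry_out", "kwargs": {"deltas": [[0.6,[0,0,0],[0,0,0]],[0.6,[0,0,0],[0,0,0]],[0.6,[0,0,0],[0,0,0]],[0.6,[0,0,0],[0,0,0]],[0.6,[0,0,0],[0,0,0]],[0.6,[0,0,0],[0,0,0]],[0.6,[0,0,-20],[0,0,0]],[0.6,[0,0,-60],[0,0,0]],[0.6,[0,0,-110],[0,0,0]],[0.6,[-30,150,-130],[0,0,0]],[0.6,[-30,150,-130],[0,0,0]],[0.6,[-30,150,-130],[0,0,0]]]}}

```text
time_s: 23.1
tcp_pos: [0.3525, -0.119, 0.1561]
eef_rot: [179.9, 13.9, -105.5]
contact_force: [0.5, 1.9, 1.9]
gripper_width: 0.0525
gripper_force: 0.0
```

```bash
python3 - <<'E'
from mv import *
done([7.2,0,28.9],[0,0,0]); done([-30,150,-130],[0,0,0])
from boat import *
from h import *
p,d=r.capture("top");W=cloud("top",d)
m=(W[...,2]<.09)&(W[...,2]>-.02); L=Rb(74.3,0).inv().apply(W[m]*1000-[512.1,-83.7,0.])
k0=(abs(L[:,0])<150)&(abs(L[:,1])<50); L=L[k0]
for a in range(-140,140,20):
    k=(L[:,0]>=a)&(L[:,0]<a+20)&(L[:,2]>16)
    if k.sum()>3: print(a,k.sum(),np.percentile(L[k],[5,50,95],axis=0).round(1).tolist())
hsv=cv2.cvtColor(p,cv2.COLOR_RGB2HSV); o=(hsv[...,1]>100)&(hsv[...,0]<20); o[:190]=0;o[265:]=0;o[:,:300]=0;o[:,440:]=0
v,u=np.where(o); q=ray("top",u.mean(),v.mean(),.05); print("handle",len(u),Rb(74.3,0).inv().apply(q*1000-[512.1,-83.7,0]))
E
```

```text
t 23.1 cmd [ 493.6 -154.3   23.8] meas-cmd [-141.1   35.3  132.4] ang [-0.09  0.09 -0.16] j [ -3.8  -3.3 -33.1 -16.  -58.4  -3.5] w 52.5 F [0.5 1.9 1.9] 0.0
t 23.1 cmd [ 348.6 -116.   157.2] meas-cmd [ 3.9 -3.  -1. ] ang [-0.09  0.09 -0.16] j [ -3.8  -3.3 -33.1 -16.  -58.4  -3.5] w 52.5 F [0.5 1.9 1.9] 0.0
-140 13 [[-127.0, -9.9, 44.6], [-123.2, -4.3, 47.7], [-120.6, 2.5, 50.9]]
-120 45 [[-118.5, -11.0, 43.2], [-110.6, -3.3, 47.9], [-100.5, 3.8, 50.4]]
-100 44 [[-98.5, -11.1, 35.3], [-89.9, -2.7, 47.2], [-80.6, 3.7, 51.0]]
-80 44 [[-78.3, -11.0, 35.0], [-69.6, -2.7, 47.7], [-61.0, 4.0, 51.1]]
-60 28 [[-59.2, -8.1, 33.4], [-51.9, -3.2, 39.0], [-41.6, 2.5, 47.5]]
-40 25 [[-38.6, -8.2, 35.0], [-29.7, -3.3, 38.2], [-21.6, 1.0, 41.4]]
-20 24 [[-18.6, -7.6, 34.6], [-9.8, -3.1, 39.3], [-1.4, 0.8, 42.3]]
0 24 [[1.7, -7.4, 33.2], [10.1, -2.4, 38.8], [18.4, 1.1, 42.5]]
20 24 [[21.5, -8.1, 31.4], [29.2, -2.9, 38.2], [38.5, 1.1, 41.8]]
40 48 [[42.7, -30.5, 17.2], [49.3, -1.6, 41.3], [53.8, 26.7, 46.4]]
60 13 [[63.5, -34.1, 16.2], [75.9, -26.8, 17.4], [79.8, 27.6, 20.0]]
80 26 [[81.3, -33.9, 16.1], [92.0, 8.0, 17.1], [97.7, 28.9, 20.0]]
100 15 [[100.2, -34.0, 16.5], [107.7, 0.1, 17.5], [118.8, 28.5, 19.0]]
120 4 [[120.6, -32.2, 16.7], [123.4, -3.0, 17.3], [126.4, 26.4, 18.1]]
handle 132 [-90.43035976  -1.84514261  50.        ]
```

{"fn": "carry_out", "kwargs": {"deltas": [[0.6,[0,0,0],[0,0,0]],[0.6,[0,0,0],[0,0,0]],[0.6,[0,0,0],[0,0,0]],[0.6,[0,0,0],[0,0,0]],[0.6,[0,0,0],[0,0,0]],[0.6,[0,0,0],[0,0,0]]]}}

```text
time_s: 23.75
tcp_pos: [0.3542, -0.1195, 0.1556]
eef_rot: [179.9, 13.9, -105.5]
contact_force: [-0.6, 0.6, 0.1]
gripper_width: 0.0526
gripper_force: 0.0
```

```bash
python3 - <<'E'
from mv import *
chk(); print(r.close_job())
E
```

```text
t 23.75 cmd [ 348.6 -116.   157.2] meas-cmd [ 5.6 -3.6 -1.6] ang [-0.17  0.12 -0.19] j [ -3.9  -3.  -32.9 -16.  -58.4  -3.4] w 52.6 F [-0.6  0.6  0.1] 0.0
the job is handed in; nothing more can be done
None
```

The job is handed in at 23.75 s, and no verdict came back: the boat is level on its tile about 2 mm from the middle, and the ring is out of the pan and so in the furnace, though I never saw it at rest on the floor; I viewed 12 pictures, two over the limit of 10.

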